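# Charge a sherd storage case with canisters counted by type and shut it

## Task

The dried sherds are going into storage, so charge their dry case: one wide desiccant canister already stands in the long bay, so add wide ones from the steel tray until there are three standing in that bay, and stand one slim charcoal canister in the short bay beside it. Then swing the clear lid fully shut without slamming it. Leave the spare canisters standing on the tray, and don't disturb the sherds in the case or the other things on the table.

Things in the scene. Friction and masses are not known exactly. Their poses are not given: they have to be found in the camera images.
- dry_case: fixed grey plastic storage case with an open clear lid that stands up behind it to about 175 mm above the table, base 131 x 153 mm, rim 26 mm above the table; origin on the table near its middle. x points from its front (robot side) to its hinge, z up; turned by up to 0.3 rad. Two bays for canisters lie along its front, a foam pad with two sherds behind them
- long_bay (a point): centre of the long bay's floor, axes as dry_case: an open trough 40 mm wide (x), 114 mm long (y), floor 4 mm above the table, rails round it 18 mm above the floor (case rim 22 mm). It takes a row of three wide canisters 37 mm apart, at y = -37, 0 and +37 mm from this point; one already stands near y = -37 mm
- short_bay (a point): centre of the short bay's floor, at the end of the long bay (75 mm from its point along +y, same axes): 40 mm along x, 30 mm along y, floor 4 mm above the table, rails 18 mm above the floor. It takes one slim canister
- lid_hinge (a point): middle of the hinge line at the back of the case, 26 mm above the table, axes as dry_case; the hinge runs along y, 98 mm behind the bays' centres in x
- case_lid (a joint): lid angle in rad: 0 fully shut, 1.57 straight up, open (1.5 to 1.7) at the start. Stiff hinge: the lid stays where it is left; 1 to 2 N near its front edge moves it down
- lid_front_edge (a point): middle of the front edge of the lid's outer top face. The lid is a clear inverted box, 153 mm wide, 30 mm deep, reaching 134 mm forward from the hinge to this edge; shut, its flat outer top lies 30 mm above the hinge and this point's axes are those of dry_case; they turn with the lid. Open, its outer top faces away from the robot. A finger tab sticks out 12 mm at its front rim
- tray_mid (a point): centre of the floor of a fixed shallow steel tray, 180 x 250 x 14 mm (along its x, y, z), floor 2 mm above the table, turned by up to 0.2 rad; six canisters stand on it, 60 mm or more apart
- sherd_1_mid (a point): glazed potsherd, 40 x 46 x 9 mm, lying on the foam pad in the back part of the case (not to be disturbed); its centre
- sherd_2_mid (a point): glazed potsherd, 30 x 42 x 8 mm, beside the other on the foam pad (not to be disturbed); its centre
- pigment: small lidded jar, 42 mm across, 48 mm tall, a bystander standing on the table behind, between tray and case; origin at its underside
- wide_a_mid (a point): wide desiccant canister, plain aluminium can with perforated top, 34 mm across, 44 mm tall, upright; the point is at its centre, 22 mm above its underside, z along its axis. Stands in the long bay at the start
- wide_b_mid (a point): wide desiccant canister, plain aluminium can with perforated top, 34 mm across, 44 mm tall, upright; the point is at its centre, 22 mm above its underside, z along its axis. Stands on the tray at the start
- wide_c_mid (a point): wide desiccant canister, plain aluminium can with perforated top, 34 mm across, 44 mm tall, upright; the point is at its centre, 22 mm above its underside, z along its axis. Stands on the tray at the start
- wide_d_mid (a point): wide desiccant canister, plain aluminium can with perforated top, 34 mm across, 44 mm tall, upright; the point is at its centre, 22 mm above its underside, z along its axis. Stands on the tray at the start
- wide_e_mid (a point): wide desiccant canister, plain aluminium can with perforated top, 34 mm across, 44 mm tall, upright; the point is at its centre, 22 mm above its underside, z along its axis. Stands on the tray at the start
- slim_a_mid (a point): slim charcoal canister, plain aluminium with ribs round its foot, 24 mm across, 44 mm tall, upright; the point is at its centre, 22 mm above its underside, z along its axis. Stands on the tray at the start
- slim_b_mid (a point): slim charcoal canister, plain aluminium with ribs round its foot, 24 mm across, 44 mm tall, upright; the point is at its centre, 22 mm above its underside, z along its axis. Stands on the tray at the start
Mind the look-alikes: they are no part of the job. What is shaped like the part that bears wide_b_mid but yellow is not meant.

How it is judged (in metres and radians):
At the end, for the whole second after the job is handed in: the first wide canister and exactly two more stand on the long bay's floor, exactly one slim one in the short bay, the others on the tray, all upright (0.12 rad) and within 5 mm in height; the lid is shut to within 0.035 rad and at rest (horizontal distance between wide_a_mid and long_bay below 0.046 m and ((horizontal distance between each of wide_b_mid, wide_c_mid and long_bay below 0.046 m and horizontal distance between each of wide_d_mid, wide_e_mid and tray_mid below 0.125 m) or (horizontal distance between each of wide_b_mid, wide_d_mid and long_bay below 0.046 m and horizontal distance between each of wide_c_mid, wide_e_mid and tray_mid below 0.125 m) or (horizontal distance between each of wide_b_mid, wide_e_mid and long_bay below 0.046 m and horizontal distance between each of wide_c_mid, wide_d_mid and tray_mid below 0.125 m) or (horizontal distance between each of wide_b_mid, wide_e_mid and tray_mid below 0.125 m and horizontal distance between each of wide_c_mid, wide_d_mid and long_bay below 0.046 m) or (horizontal distance between each of wide_b_mid, wide_d_mid and tray_mid below 0.125 m and horizontal distance between each of wide_c_mid, wide_e_mid and long_bay below 0.046 m) or (horizontal distance between each of wide_b_mid, wide_c_mid and tray_mid below 0.125 m and horizontal distance between each of wide_d_mid, wide_e_mid and long_bay below 0.046 m)) and ((horizontal distance between slim_a_mid and short_bay below 0.016 m and horizontal distance between slim_b_mid and tray_mid below 0.125 m) or (horizontal distance between slim_a_mid and tray_mid below 0.125 m and horizontal distance between slim_b_mid and short_bay below 0.016 m)) and angle between each of wide_a_mid, wide_b_mid, wide_c_mid, wide_d_mid, wide_e_mid, slim_a_mid, slim_b_mid's own z axis and vertical below 0.12 rad and height (world z) of wide_a_mid between 0.0228 and 0.031 m and height (world z) of wide_b_mid between 0.0228 and 0.031 m and height (world z) of wide_c_mid between 0.0228 and 0.031 m and height (world z) of wide_d_mid between 0.0228 and 0.031 m and height (world z) of wide_e_mid between 0.0228 and 0.031 m and height (world z) of slim_a_mid between 0.0228 and 0.031 m and height (world z) of slim_b_mid between 0.0228 and 0.031 m and value of joint case_lid below 0.035 rad and not (velocity of joint case_lid above 0.05 rad/s)); the robot touches nothing.
It fails at once if a sherd in the case is disturbed (moved more than 15 mm) (distance of any of sherd_1_mid, sherd_2_mid from where it was at the start of the episode above 0.015 m).
It fails at once if the lid is slammed (faster than 4 rad/s) (velocity of joint case_lid below -4 rad/s).
It fails at once if the small jar is pushed more than 30 mm or tipped over (distance of pigment from where it was at the start of the episode above 0.03 m or angle between pigment's own z axis and vertical above 0.5 rad).
It also fails if it takes over 72 s, if anything falls off the work surface, if the arm or the gripper's body presses on something with over 40 N, if the wrist force passes 120 N, or if a joint passes its speed limit or range.

## Robot

A 7-joint arm with a two-finger parallel gripper is mounted at the origin on the work surface; the furniture and walls round the work are solid. World frame = base frame: x ahead of the robot, y to its left, z up, the work surface at z = 0. Lengths are in mm, angles in rad, forces in N, time in s.
With the tool pointing down it reaches from about 400 to 850 mm from the base axis. Payload 10.4 kg.
Tool frame: the origin (TCP) lies between the finger pads; the fingertips stand 11 mm ahead of it and the grasp point (between the pads) lies 8 mm behind it (robot.tips_ahead is the distance from the TCP to the fingertips, in mm); z points along the fingers, x is the direction in which the jaws open and shut, and the axes are right-handed (so a half turn about z gives the same grasp; the last joint's range is limited). The gripper opens to 85 mm and grips with 20 to 120 N. Pads are 22 mm wide; open, the fingers measure 114 mm over their backs; the gripper's body (76 mm by 85 mm) begins 54 mm behind the grasp point. The pads swing forward as they close: fully open they stand 13 mm farther back than shut.
Start: joints at [-1.166, 0.332, -0.065, 1.46, 0.022, 1.35, -0.088], TCP at [259.284, 568.704, 213.538] pointing down, gripper open.
Joint ranges: [-2.6, 2.6], [-0.5, 2.12], [-1.47, 1.34], [0.16, 2.42], [-1.27, 4.41], [0.06, 2.06], [-2.6, 2.6]. Speed limits (rad/s): [2.22, 2.22, 2.79, 2.79, 3.14, 3.14, 3.14].

## Interface

Orientations are given as a 3x3 rotation matrix whose columns are the frame's x, y, z axes.
In Python, from cell import robot, snapshot, spot_in, outline_of gives the robot as it stands.
- The arm moves only by the tool apply_moves, never from a script. Its argument "series" is a list of rows, each a list of 5 numbers: the closure in counts, from 0 (fully open) to 255 (shut), then the shift along the world's x, y, z in m, then the turn about the world's z in rad. In form: [[claw, tx, ty, tz, yaw], ...]. A call has 1 to 8 rows; each row shifts and turns the pose as measured when the row begins; what a row does not reach is not made up. A row lasts 1/12 s, in which the tool goes at most 41.7 mm and 7.16 degrees, less where a joint would pass 70% of its speed; a pose out of reach is approached as far as the arm can. A call is refused whole if a number of a shift passes 0.0417 or a number of a turn 0.125, either way. A call with a gripper value outside its range is refused whole. The fingers move at their own pace and stop on an object; "squeeze" is the grip in N (left out, the last holds). Time passes only in rows, so rows that do not move let the fingers close. It gives the time, the measured TCP pose, the force and the opening at its end, in the units of the state.
- robot.state(): the state, without advancing time (a new reading comes with each control period).
- snapshot(name): name is "scene" or "side" or "wrist"; returns a dict with "frame" (420x560x3 uint8, red, green, blue), "z_map" (420x560 float32, mm along the optical axis (not along the pixel's ray), 0 where there is no reading), "intrinsics" (3x3 intrinsics, pixels), "extrinsics" (4x4, takes a point from world to camera coordinates); the wrist camera has in their place "tool_from_camera" (4x4, takes a point from camera to tool coordinates, whose origin is the TCP and whose axes are the tool frame's). Camera axes: x right, y down, z forward; pixel columns grow to the right and rows downward; lengths in mm; the calibration is good to about 2 mm. A picture is of the moment at which its call begins: read the wrist's pose just before it.
- robot.job_done(): hands the job in, once; it reports no verdict.
Trained networks look in the newest picture that a camera, given by its name, has taken for a name from the list of things; names that differ only in an ending like _2 or _b are one class to them, and where a whole thing is asked for, a point or a joint stands for the part that bears it (a point fixed in the world has none). Each returns a list of dicts, best first, with "conf" (0 to 1); they miss things now and then, are a little off and sometimes report something else, mostly with a low value. They report only what shows in the picture. A call takes as long as a camera call. They do not tell look-alikes from the thing itself.
- spot_in(name, camera): "extent" ([left, top, right, bottom] in pixels, round what is visible of it).
- outline_of(name, camera): "mask" (420x560 bool, what is visible of it) and "extent" ([left, top, right, bottom] in pixels, round what is visible of it).
The state is a dict: "clock": time; "joints": joint angles; "dq": joint speeds; "joint_efforts": joint torques, N m; "tool_pos": TCP position; "tcp_rot": TCP orientation; "contact_force": force on the tool from outside, world axes, zero at the start; "ft_torque": the same for the moment, N m; "gripper_width": finger opening in mm.
Only numpy, scipy, OpenCV 4.12 (cv2) and the standard library are available. Lean on these libraries where they do the work, as an engineer would, in place of code of your own. Each camera call takes 0.05 s, during which the arm holds its last target.

## Working session

There is one attempt and no reset: what is moved stays moved. The work goes in short steps, Python scripts to look and compute and a tool call to move; the robot and the scene stay as the last step left them, time stands still between calls to the robot, and variables do not carry over. Pictures are saved under pics/ and viewed, and the job is handed in when it is done.

Besides the shell and the picture viewer there is one more tool, called as name([rows], argument=value, ...), one row to a line, values as JSON. apply_moves: Moves the arm, as the interface text tells. Its arguments: {"type":"object","properties":{"series":{"type":"array"},"squeeze":{"type":"number"}},"required":["series"]}

```bash
mkdir -p pics; ls; cat > h.py <<'E'
import numpy as np, cv2
from cell import robot, snapshot, spot_in, outline_of
def save(s,n,f=1.4):
    cv2.imwrite('pics/'+n, cv2.resize(cv2.cvtColor(s['frame'],cv2.COLOR_RGB2BGR),None,fx=f,fy=f))
def toworld(s,u,v,z=None):
    K=s['intrinsics'];T=np.linalg.inv(s['extrinsics'])
    d=s['z_map'][int(v),int(u)] if z is None else z
    p=np.linalg.inv(K)@np.array([u,v,1.])*d
    return (T@np.r_[p,1])[:3]
def onplane(s,u,v,h):
    K=s['intrinsics'];T=np.linalg.inv(s['extrinsics'])
    d=T[:3,:3]@np.linalg.inv(K)@np.array([u,v,1.]);o=T[:3,3]
    return o+d*(h-o[2])/d[2]
def cloud(s):
    K=s['intrinsics'];T=np.linalg.inv(s['extrinsics']);z=s['z_map']
    v,u=np.mgrid[:420,:560]
    P=np.stack([u*z,v*z,z],-1)@np.linalg.inv(K).T
    return P@T[:3,:3].T+T[:3,3], z>0
E
python3 - <<'E'
from h import *
print(robot.state())
for c in ['scene','side']:
    s=snapshot(c);save(s,c+'0.png');print(c,s['extrinsics'].round(3).tolist(),s['intrinsics'].tolist())
    for n in ['wide_b_mid','slim_a_mid','dry_case','pigment','case_lid','sherd_1_mid']:
        for d in spot_in(n,c): print(n,round(d['conf'],2),d['extent'])
E
```

```text
pics
{'clock': 0.0, 'joints': array([-1.16562166,  0.33287766, -0.06471583,  1.46095205,  0.02159611,
        1.34990412, -0.08847802]), 'dq': array([-6.51841143e-04,  2.20822996e-05, -1.49611454e-04, -4.95089481e-04,
       -1.47339739e-03,  1.90970688e-03, -1.42504428e-04]), 'joint_efforts': array([-1.85301342e-04, -6.25459099e+01,  4.88827180e-02, -3.91609991e+01,
        1.61535514e-02,  1.00021155e-02, -2.33502305e-05]), 'tool_pos': array([259.1064322 , 568.31183689, 212.70725771]), 'tcp_rot': array([[ 4.14794483e-01,  9.09914963e-01, -5.45780837e-04],
       [ 9.09913980e-01, -4.14794838e-01, -1.33873190e-03],
       [-1.44451926e-03,  5.86849929e-05, -9.99998955e-01]]), 'contact_force': array([ 0.01846324, -0.38262907,  0.30244137]), 'ft_torque': array([-0.06224716,  0.00240285, -0.02823092]), 'gripper_width': 85.35731316667815}
scene [[0.48, -0.877, -0.013, -247.266], [-0.412, -0.212, -0.886, 269.301], [0.775, 0.431, -0.463, 575.135], [0.0, 0.0, 0.0, 1.0]] [[442.2516074749617, 0.0, 283.4412300882507], [0.0, 442.2516074749617, 203.1493943107719], [0.0, 0.0, 1.0]]
wide_b_mid 0.
[... 315 characters left out ...]
-0.023, 449.954], [-0.032, 0.457, -0.889, 78.467], [0.111, -0.882, -0.458, 819.116], [0.0, 0.0, 0.0, 1.0]] [[400.0558321109298, 0.0, 276.47647634848715], [0.0, 400.0558321109298, 206.53489483534884], [0.0, 0.0, 1.0]]
wide_b_mid 0.8 [329.1, 169.1, 345.7, 187.5]
wide_b_mid 0.64 [242.0, 176.5, 257.8, 192.9]
slim_a_mid 0.66 [166.7, 177.6, 204.1, 291.2]
slim_a_mid 0.59 [272.7, 189.6, 285.9, 209.3]
dry_case 0.74 [169.0, 179.1, 273.4, 304.4]
pigment 0.63 [198.7, 206.4, 210.5, 237.1]
pigment 0.18 [242.1, 236.0, 260.6, 260.7]
case_lid 0.61 [165.9, 181.0, 202.5, 287.7]
case_lid 0.42 [215.5, 272.4, 229.0, 285.8]
sherd_1_mid 0.49 [212.5, 251.0, 231.6, 263.0]
sherd_1_mid 0.36 [167.4, 179.6, 272.3, 304.6]
```

View pics/scene0.png

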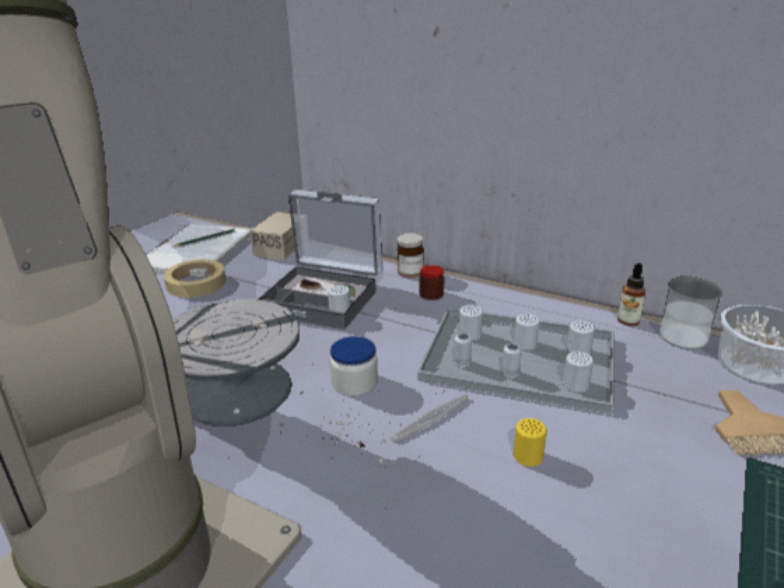

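View pics/side0.png

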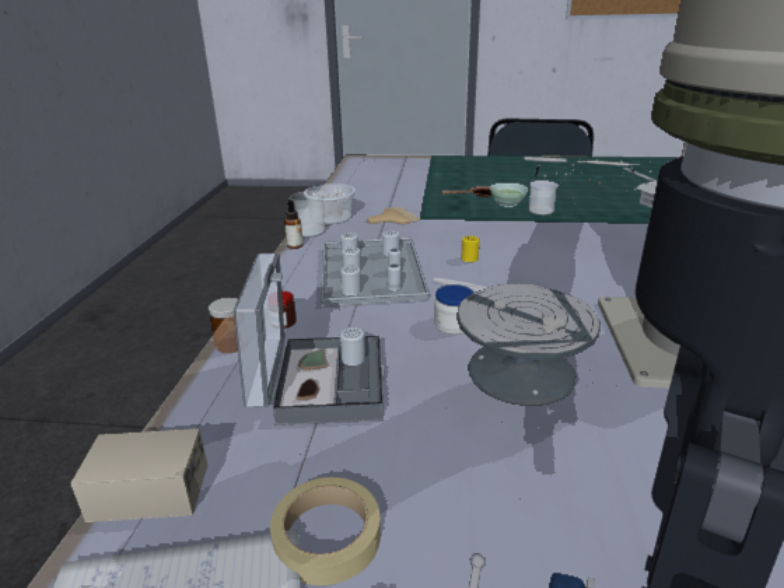

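The overview shows a tray with 4 wide cans (1.4x tops near (470,312),(527,321),(581,327),(578,359)) and 2 slim ones ((462,340),(512,350)). The yellow look-alike is at (530,440), and the case is at (320,295) with its can at (338,292). Next I'll measure these.

```bash
python3 - <<'E'
from h import *
for c in ['scene','side']:
    s=snapshot(c);P,ok=cloud(s)
    np.savez('/tmp/'+c+'.npz',P=P,ok=ok,frame=s['frame'])
    pts={'scene':[(470,312),(527,321),(581,327),(578,359),(462,340),(512,350),(338,292),(432,270),(354,348),(530,428),(235,320)],
     'side':[(348,237),(391,236),(351,252),(350,270),(394,252),(394,267),(352,334),(285,297),(456,294),(470,240),(525,310)]}[c]
    for u,v in pts:
        u/=1.4;v/=1.4
        print(c,(round(u),round(v)),toworld(s,u,v).round(), onplane(s,u,v,46).round())
    # cluster points with z 40..52
    for zlo,zhi in [(41,53)]:
        m=ok&(P[...,2]>zlo)&(P[...,2]<zhi)&(P[...,0]>400)&(P[...,0]<800)
        n,l,st,ce=cv2.connectedComponentsWithStats(m.astype(np.uint8))
        for i in range(1,n):
            if st[i,4]>8:
                q=P[l==i];print(c,'cl',st[i].tolist(),q.mean(0).round(1),q.min(0).round(),q.max(0).round())
E
```

```text
scene (336, 223) [ 525. -118.   42.] [ 519. -120.   46.]
scene (376, 229) [ 542. -200.   41.] [ 533. -202.   46.]
scene (415, 234) [ 557. -273.   43.] [ 552. -274.   46.]
scene (413, 256) [ 475. -289.   43.] [ 472. -290.   46.]
scene (330, 243) [ 451. -137.   41.] [ 444. -140.   46.]
scene (366, 250) [ 454. -207.   45.] [ 452. -208.   46.]
scene (241, 209) [484.  87.  45.] [482.  86.  46.]
scene (309, 193) [626.  -7.  42.] [619. -11.  46.]
scene (253, 249) [351. -27.  53.] [360. -21.  46.]
scene (379, 306) [ 321. -275.   41.] [ 315. -277.   46.]
scene (168, 229) [288. 114.  91.] [342. 171.  46.]
scene cl [179, 152, 30, 19, 398] [645.8 342.5  49. ] [603. 301.  41.] [713. 385.  53.]
scene cl [283, 175, 20, 9, 99] [663.8  55.1  47.4] [651.  39.  41.] [687.  84.  53.]
scene cl [211, 176, 62, 16, 267] [599.2 164.3  47. ] [563.  81.  41.] [615. 234.  53.]
scene cl [300, 190, 17, 9, 124] [616.5 -10.4  44.9] [599. -29.  41.] [638.  11.  48.]
scene cl [234, 204, 16, 9, 113] [486.2  88.   44.7] [472.  72.  41.] [505. 105.  48.]
scene cl [444, 208, 17, 9, 86] [ 671.3 -320.5   46.9] [ 664. -336.
[... 2880 characters left out ...]
 49.]
side cl [277, 188, 10, 7, 46] [ 455.6 -131.9   45.8] [ 445. -144.   41.] [ 466. -122.   49.]
side cl [243, 190, 15, 8, 95] [ 529.  -113.1   46.3] [ 513. -133.   41.] [ 546. -100.   49.]
side cl [201, 208, 9, 11, 71] [609.7  -6.6  48.2] [602. -28.  41.] [622.  10.  51.]
side cl [150, 228, 18, 9, 94] [678.4  83.   47.4] [663.  74.  41.] [700.  88.  53.]
side cl [188, 232, 15, 11, 82] [603.6  86.3  47.1] [589.  81.  41.] [616. 107.  53.]
side cl [243, 234, 17, 13, 179] [490.3  95.4  47.9] [475.  76.  41.] [507. 109.  51.]
side cl [173, 279, 19, 8, 111] [580.8 233.3  47.2] [566. 228.  41.] [596. 237.  53.]
side cl [51, 309, 93, 44, 659] [650.  370.1  47. ] [606. 303.  41.] [711. 389.  53.]
```

apply_moves([
  [0,0.012,-0.025,0.012,-0.07],
  [0,0.015,-0.032,0.012,-0.07],
  [0,0.015,-0.032,0.01,-0.07],
  [0,0.015,-0.032,0.01,-0.07],
  [0,0.015,-0.032,0.01,-0.07],
  [0,0.015,-0.032,0.01,-0.07],
  [0,0.015,-0.032,0.01,-0.07],
  [0,0.015,-0.032,0.01,-0.07],
])

```text
clock: 1.47
tool_pos: [371.5, 314.3, 296.7]
tcp_rot: [[0.84, 0.543, -0.007], [0.543, -0.84, 0.002], [-0.005, -0.005, -1.0]]
contact_force: [1.1, 0.4, 0.1]
gripper_width: 85.6
```

apply_moves([
  [0,0.015,-0.032,0.01,-0.07],
  [0,0.015,-0.032,0.01,-0.07],
  [0,0.015,-0.032,0.0,-0.07],
  [0,0.015,-0.032,0.0,-0.07],
  [0,0.015,-0.032,0.0,-0.07],
  [0,0.015,-0.032,0.0,-0.07],
  [0,0,0,0,0],
  [0,0,0,0,0],
])

```text
clock: 2.13
tool_pos: [467.5, 103.3, 323.2]
tcp_rot: [[0.993, 0.115, 0.005], [0.115, -0.993, 0.009], [0.006, -0.009, -1.0]]
contact_force: [-0.1, 1.4, 0.3]
gripper_width: 85.4
```

```bash
cat >> h.py <<'E'
def wrist():
    st=robot.state(); s=snapshot('wrist')
    T=np.eye(4);T[:3,:3]=st['tcp_rot'];T[:3,3]=st['tool_pos']
    s['extrinsics']=np.linalg.inv(T@s['tool_from_camera']);return s,st
E
python3 - <<'E'
from h import *
s,st=wrist();save(s,'w1.png');print(st['clock'],st['tool_pos'],st['tcp_rot'].round(3));print(s['tool_from_camera'].round(3))
np.savez('/tmp/w1.npz',**{k:s[k] for k in ['frame','z_map','intrinsics','extrinsics']})
for n in ['wide_b_mid','slim_a_mid','dry_case','sherd_1_mid']:
    for d in spot_in(n,'wrist'): print(n,round(d['conf'],2),d['extent'])
E
```

```text
2.1333 [467.50996209 103.26982881 323.18237844] [[ 0.993  0.115  0.005]
 [ 0.115 -0.993  0.009]
 [ 0.006 -0.009 -1.   ]]
[[ 1.00000e+00 -0.00000e+00 -1.00000e-03 -3.72000e-01]
 [ 0.00000e+00  9.53000e-01  3.02000e-01 -7.83000e+01]
 [ 1.00000e-03 -3.02000e-01  9.53000e-01 -1.58848e+02]
 [ 0.00000e+00  0.00000e+00  0.00000e+00  1.00000e+00]]
wide_b_mid 0.62 [295.6, 347.9, 321.1, 381.7]
wide_b_mid 0.6 [164.6, 371.9, 178.9, 388.2]
slim_a_mid 0.63 [245.2, 310.6, 262.7, 340.1]
slim_a_mid 0.56 [246.9, 348.5, 266.4, 376.5]
dry_case 0.59 [267.0, 57.2, 447.2, 228.9]
sherd_1_mid 0.83 [322.0, 147.0, 354.3, 180.8]
sherd_1_mid 0.41 [290.6, 299.4, 319.1, 336.1]
```

View pics/w1.png

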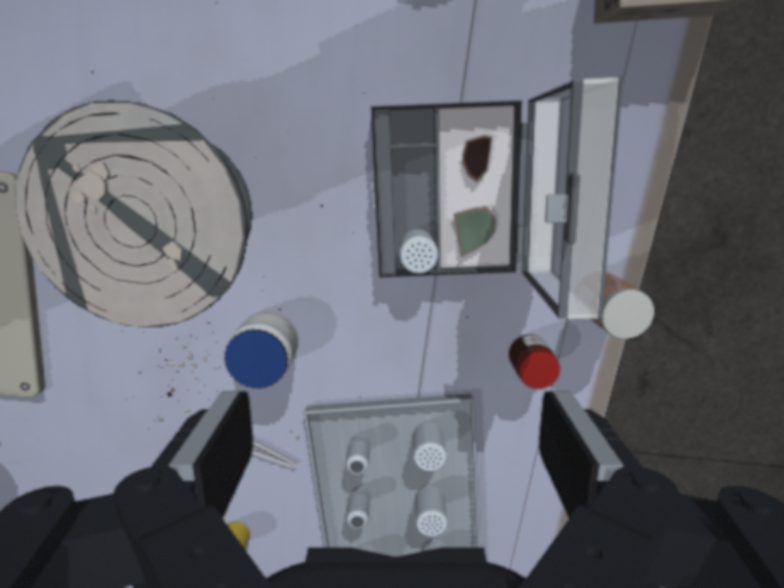

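The wrist picture (1.4x) shows the case rim corners at about (372,107), (522,102), (518,270) and (379,276). The bays are on its left side, with the divider at row 146 and can A at (419,253). Both sherds lie to the right of the bays.

```bash
python3 - <<'E'
from h import *
s=dict(np.load('/tmp/w1.npz'))
im=cv2.cvtColor(s['frame'],cv2.COLOR_RGB2BGR)[60:220,250:450]
cv2.imwrite('pics/w1c.png',cv2.resize(im,None,fx=3.7,fy=3.7,interpolation=cv2.INTER_CUBIC))
for u,v in [(372,107),(522,102),(518,270),(379,276)]:
    print(onplane(s,u/1.4,v/1.4,26).round(1))
P,ok=cloud(s)
m=ok&(P[...,2]>35)&(P[...,2]<53)
n,l,st,ce=cv2.connectedComponentsWithStats(m.astype(np.uint8))
for i in range(1,n):
    if st[i,4]>30:
        q=P[l==i];q=q[q[:,2]>np.median(q[:,2])-6];print('cl',st[i].tolist(),q.mean(0).round(1),q.min(0).round(),q.max(0).round())
# top-down height map of the case
H=np.full((130,130),-1.)
for p in P[ok]:
    i=int((p[0]-430)//1.5);j=int((p[1]-50)//1.5)
    if 0<=i<130 and 0<=j<130: H[129-j,i]=max(H[129-j,i],p[2])
cv2.imwrite('pics/hm.png',cv2.resize(cv2.applyColorMap(np.clip(H*5,0,255).astype(np.uint8),cv2.COLORMAP_JET),None,fx=4.5,fy=4.5,interpolation=0))
E
```

```text
[436.  210.9  26. ]
[563.4 229.7  26. ]
[587.7  83.5  26. ]
[457.7  62.7  26. ]
cl [436, 0, 99, 9, 516] [654.  310.5  47.9] [617. 303.  40.] [721. 322.  53.]
cl [378, 69, 27, 69, 310] [595.4 201.6  45.6] [566. 160.  38.] [604. 234.  53.]
cl [374, 159, 26, 40, 219] [607.5 102.8  45.5] [589.  83.  38.] [615. 134.  53.]
cl [286, 167, 27, 28, 589] [490.5  92.9  45.9] [474.  75.  40.] [508. 109.  49.]
cl [431, 199, 25, 13, 128] [672.7  84.1  49.2] [662.  74.  43.] [692.  88.  53.]
cl [165, 229, 44, 36, 332] [360.9  -3.5  42.3] [323. -37.  35.] [381.   8.  53.]
cl [369, 248, 32, 30, 700] [620.1  -6.3  45.7] [601. -28.  40.] [641.  13.  48.]
cl [295, 313, 24, 23, 433] [ 528.9 -114.    43.3] [ 512. -132.   38.] [546. -99.  47.]
cl [247, 323, 17, 16, 213] [ 456.  -132.8   42.9] [ 445. -146.   37.] [ 468. -123.   46.]
cl [297, 361, 23, 22, 394] [ 541.9 -195.5   43. ] [ 526. -215.   38.] [ 559. -181.   46.]
cl [248, 362, 16, 15, 196] [ 462.6 -200.4   42.6] [ 451. -212.   37.] [ 475. -191.   45.]
```

View pics/w1c.png

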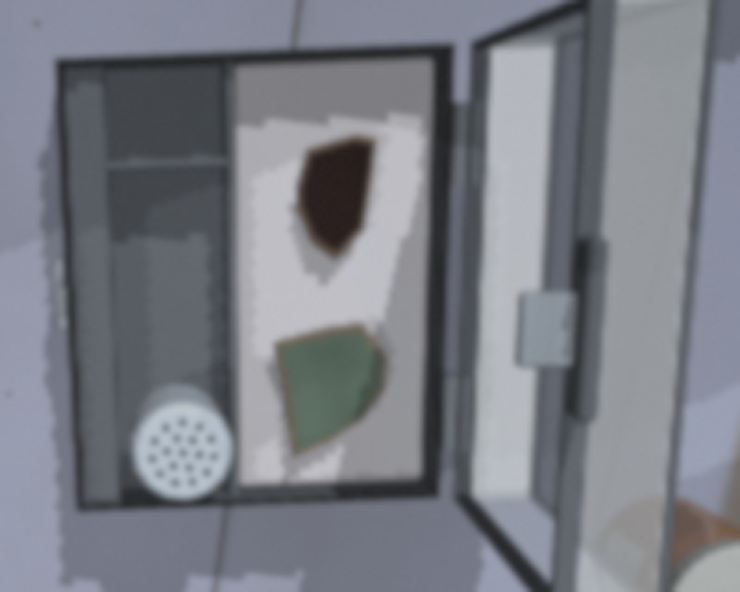

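View pics/hm.png

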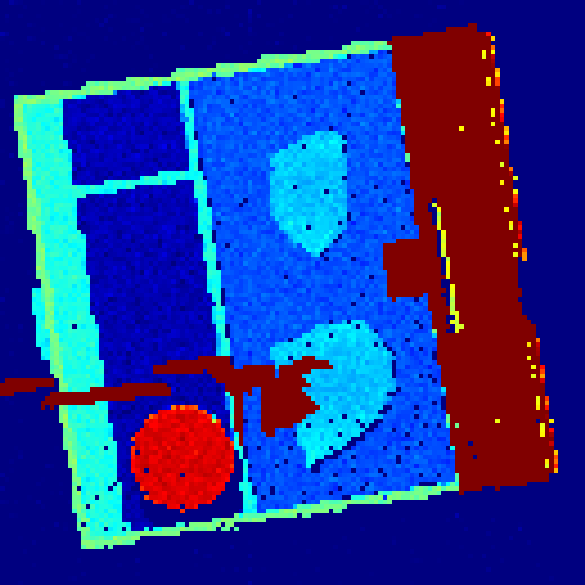

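apply_moves([
  [80,0.008,-0.027,-0.02,0.033],
  [80,0.008,-0.027,-0.02,0],
  [80,0.008,-0.027,-0.02,0],
  [80,0.008,-0.027,-0.02,0],
  [80,0.008,-0.027,-0.02,0],
  [80,0.008,-0.027,-0.02,0],
  [80,0.007,-0.027,-0.02,0],
  [80,0.006,-0.02,-0.02,0],
])

```text
clock: 3.05
tool_pos: [529.8, -95.1, 160.6]
tcp_rot: [[0.982, 0.188, 0.012], [0.188, -0.982, 0.014], [0.015, -0.012, -1.0]]
contact_force: [0.2, 0.6, -0.2]
gripper_width: 58.3
```

apply_moves([
  [80,0,0,0,0],
  [80,0,0,0,0],
])

```text
clock: 3.22
tool_pos: [528.0, -97.8, 156.1]
tcp_rot: [[0.983, 0.186, 0.006], [0.186, -0.983, 0.012], [0.008, -0.01, -1.0]]
contact_force: [-0.2, 1.0, 0.2]
gripper_width: 58.6
```

```bash
cat > /tmp/cl.py <<'E'
from h import *
import sys
s,st=wrist();save(s,sys.argv[1]);print(st['clock'],st['tool_pos'].round(1),np.arctan2(st['tcp_rot'][1,0],st['tcp_rot'][0,0]).round(3),st['gripper_width'],st['contact_force'].round(1))
P,ok=cloud(s)
m=ok&(P[...,2]>35)&(P[...,2]<53)
n,l,sx,ce=cv2.connectedComponentsWithStats(m.astype(np.uint8))
for i in range(1,n):
    if sx[i,4]>80:
        q=P[l==i];q=q[q[:,2]>q[:,2].max()-7];
        (c,r)=cv2.minEnclosingCircle(q[:,:2].astype(np.float32));print('cl',sx[i,:2].tolist(),'c',np.round(c,1),'r',round(r,1),'med',np.median(q,0).round(1))
E
python3 /tmp/cl.py w2.png
```

```text
3.2167 [528.  -97.8 156.1] 0.187 58.61542962363394 [-0.2  1.   0.2]
cl [497, 0] c [675.4  58.9] r 22.8 med [661.   51.1  50. ]
cl [54, 18] c [356.7 -24.2] r 29.3 med [376.3 -22.5  50.7]
cl [397, 86] c [621.2  -8.1] r 20.5 med [620.5  -7.6  46.3]
cl [259, 207] c [ 529.8 -116.6] r 17.3 med [ 529.6 -115.3   44.1]
cl [173, 219] c [ 456.3 -135.1] r 11.9 med [ 456.7 -134.1   44. ]
cl [258, 297] c [ 542.7 -198. ] r 17.2 med [ 542.2 -196.4   44. ]
cl [6, 330] c [ 322.8 -274.3] r 17.4 med [ 324.2 -272.    41.9]
cl [263, 367] c [ 559.  -271.7] r 17.4 med [ 558.7 -267.4   43.8]
cl [201, 371] c [ 489.5 -282.7] r 11.0 med [ 491.8 -280.9   42.4]
```

View pics/w2.png

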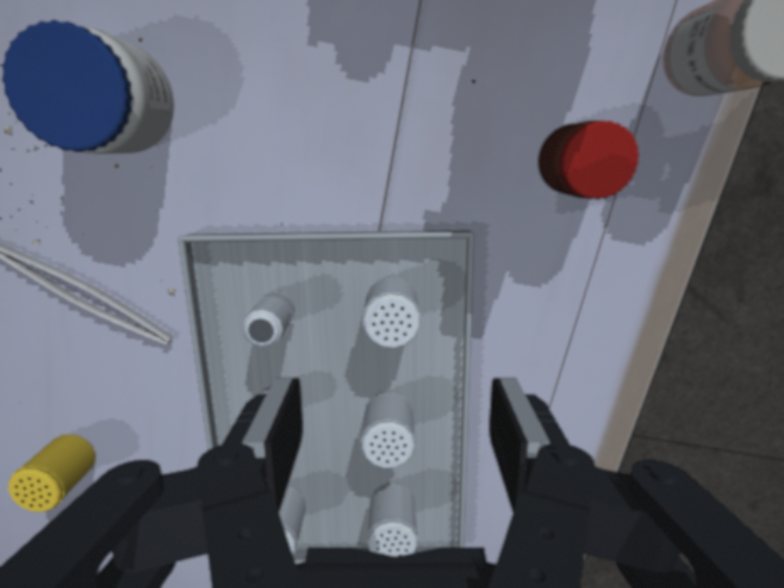

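W1, the wide can nearest the case, is at (529.7,-116.5), about (391,320) in the picture. I'll descend to it.

apply_moves([
  [80,0.002,-0.019,0,-0.039],
  [80,0,0,-0.02,0],
  [80,0,0,-0.025,0],
  [80,0,0,-0.025,0],
  [80,0,0,-0.02,0],
  [80,0,0,0,0],
])

```text
clock: 3.77
tool_pos: [535.3, -109.8, 69.4]
tcp_rot: [[0.988, 0.156, 0.018], [0.156, -0.988, 0.016], [0.02, -0.013, -1.0]]
contact_force: [-1.2, 0.1, 0.1]
gripper_width: 58.9
```

apply_moves([
  [80,-0.005,-0.007,0,-0.008],
  [80,0,0,0,0],
  [80,0,0,0,0],
])

```text
clock: 4.02
tool_pos: [531.6, -115.7, 72.6]
tcp_rot: [[0.989, 0.15, 0.02], [0.149, -0.989, 0.016], [0.023, -0.013, -1.0]]
contact_force: [0.2, 0.3, 0.1]
gripper_width: 58.9
```

apply_moves([
  [80,-0.002,-0.001,-0.012,0],
  [80,0,0,-0.012,0],
  [80,0,0,-0.01,0],
  [80,0,0,-0.003,0],
  [80,0,0,0,0],
])

```text
clock: 4.43
tool_pos: [531.5, -116.6, 35.2]
tcp_rot: [[0.988, 0.15, 0.026], [0.15, -0.989, 0.017], [0.029, -0.013, -1.0]]
contact_force: [0.2, -0.2, -0.0]
gripper_width: 59.1
```

apply_moves([
  [80,-0.002,0,0.001,0],
  [255,0,0,0,0],
  [255,0,0,0,0],
  [255,0,0,0,0],
  [255,0,0,0,0],
  [255,0,0,0,0],
], squeeze=30)

```text
clock: 4.93
tool_pos: [529.4, -116.8, 36.5]
tcp_rot: [[0.988, 0.15, 0.026], [0.149, -0.989, 0.017], [0.028, -0.013, -1.0]]
contact_force: [-0.4, 0.5, 0.3]
gripper_width: 0.4
```

apply_moves([
  [255,0,0,0.01,0],
  [255,0,0,0.015,0],
  [255,0,0,0.02,0],
  [255,0,0,0.02,0],
  [255,0,0,0.01,0],
  [255,0,0,0,0],
])

```text
clock: 5.43
tool_pos: [528.8, -117.3, 117.4]
tcp_rot: [[0.989, 0.149, 0.026], [0.148, -0.989, 0.016], [0.028, -0.012, -1.0]]
contact_force: [0.2, -0.1, -0.8]
gripper_width: 0.3
```

```bash
python3 /tmp/cl.py w3.png; python3 -c "
from h import *
s=snapshot('scene');save(s,'s3.png')"
```

```text
5.4333 [ 528.8 -117.3  117.4] 0.149 0.3075491321265683 [ 0.2 -0.1 -0.8]
cl [5, 0] c [364.6 -29.4] r 25.8 med [377.3 -29.5  50.5]
cl [540, 0] c [671.9  41.1] r 5.2 med [670.9  41.4  42. ]
cl [415, 41] c [621.4  -7.9] r 20.4 med [620.3  -7.8  46.4]
cl [257, 196] c [ 529.7 -117.1] r 17.4 med [ 529.4 -115.6   44.2]
cl [157, 214] c [ 456.1 -135.6] r 12.0 med [ 456.9 -134.3   43.9]
cl [162, 300] c [ 462.9 -203.4] r 11.9 med [ 462.1 -199.9   43.8]
cl [0, 354] c [ 328.3 -274.9] r 16.2 med [ 334.4 -272.2   41.4]
cl [275, 380] c [ 551.9 -260.5] r 6.9 med [ 552.1 -259.9   43. ]
```

View pics/w3.png

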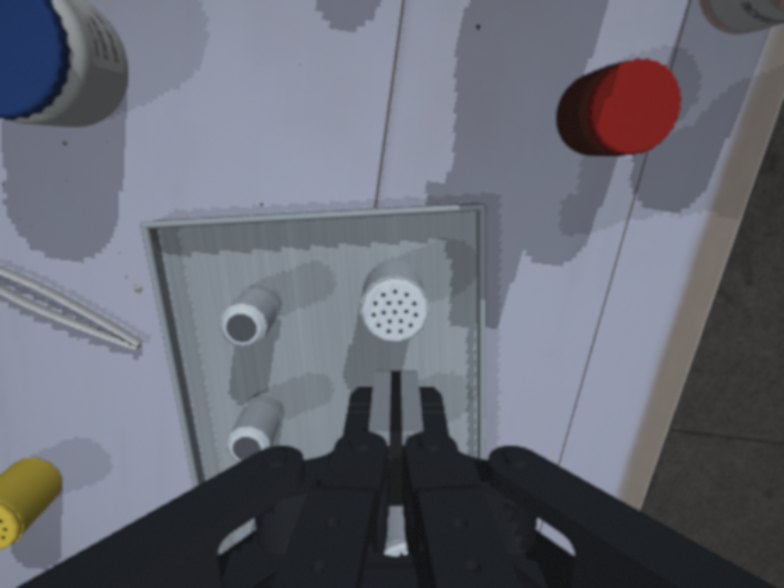

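View pics/s3.png

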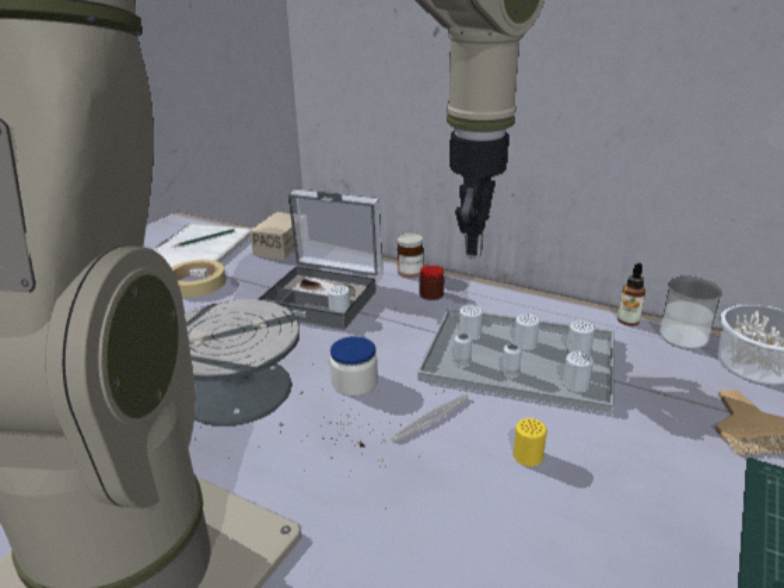

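The gripper closed on nothing and W1 is unmoved at about (394,308) in the wrist picture. I'll check where the fingertips really are.

```bash
python3 - <<'E'
from h import *
st=robot.state();R=st['tcp_rot'];t=st['tool_pos'];tip=t+R[:,2]*11
print(t,R.round(3),tip.round(1))
for c in ['scene','side']:
    s=snapshot(c);X=s['extrinsics'];p=X[:3,:3]@tip+X[:3,3];q=s['intrinsics']@p;print(c,'tip proj',(q[:2]/q[2]).round(1), 'x1.4',(q[:2]/q[2]*1.4).round(0))
    save(s,c+'4.png')
    P,ok=cloud(s);print(P[ok&(np.abs(P[...,0]-529)<40)&(np.abs(P[...,1]+105)<60)&(P[...,2]>80)&(P[...,2]<125)].mean(0), P[ok&(np.abs(P[...,0]-529)<40)&(np.abs(P[...,1]+105)<60)&(P[...,2]>70)&(P[...,2]<125)].min(0))
s,st=wrist();X=s['extrinsics'];p=X[:3,:3]@tip+X[:3,3];q=s['intrinsics']@p;print('wrist x1.4',q[:2]/q[2]*1.4,'z',p[2])
print(s['z_map'][270:330:8,282].round(), s['intrinsics'])
E
```

```text
[ 527.88975038 -117.07139825  115.24710206] [[ 0.989  0.149  0.023]
 [ 0.149 -0.989  0.016]
 [ 0.026 -0.013 -1.   ]] [ 528.1 -116.9  104.3]
scene tip proj [337.1 195.3] x1.4 [472. 273.]<stdin>:7: RuntimeWarning: Mean of empty slice.
  ret = um.true_divide(
Traceback (most recent call last):
ValueError: zero-size array to reduction operation minimum which has no identity
```

```bash
python3 - <<'E'
from h import *
st=robot.state();R=st['tcp_rot'];t=st['tool_pos'];print(st['clock'],t.round(1),st['joints'].round(3))
for c in ['scene','side']:
    s=snapshot(c);save(s,c+'4.png');P,ok=cloud(s)
    m=ok&(np.abs(P[...,0]-528)<70)&(np.abs(P[...,1]+110)<70)&(P[...,2]>75)&(P[...,2]<400)
    q=P[m]
    for z in range(80,320,20):
        k=q[(q[:,2]>=z)&(q[:,2]<z+20)]
        if len(k): print(c,z,len(k),k.mean(0).round(1),k.min(0).round(),k.max(0).round())
E
```

```text
5.5833 [ 527.3 -117.   114.4] [-0.4    0.235  0.622  1.855 -0.178  1.083  0.44 ]
scene 120 43 [ 518.5 -119.2  135.3] [ 513. -129.  131.] [ 531. -107.  140.]
scene 140 117 [ 516.  -120.8  150.4] [ 509. -129.  140.] [ 534. -108.  160.]
scene 160 90 [ 512.4 -123.6  170.7] [ 491. -135.  160.] [ 549. -108.  180.]
scene 180 160 [ 499.7 -127.3  190.3] [ 475. -137.  180.] [ 570. -111.  200.]
scene 200 234 [ 490.5 -129.1  211.1] [ 459. -139.  200.] [ 583. -105.  220.]
scene 220 316 [ 497.6 -127.7  229.8] [ 462. -140.  220.] [ 582. -101.  240.]
scene 240 199 [ 492.3 -127.3  250.6] [ 480. -155.  240.] [542. -93. 260.]
scene 260 439 [ 495.  -130.2  270.1] [ 483. -157.  260.] [534. -88. 280.]
scene 280 473 [ 494.7 -130.3  290. ] [ 483. -157.  280.] [534. -88. 300.]
scene 300 433 [ 497.6 -129.4  308. ] [ 477. -162.  300.] [550. -84. 320.]
side 120 13 [ 524.2 -107.3  137.3] [ 518. -110.  135.] [ 530. -105.  140.]
side 140 103 [ 524.1 -109.9  150.4] [ 511. -118.  140.] [ 539. -104.  160.]
side 160 128 [ 523.6 -110.   171.4] [ 494. -126.  160.] [ 551. -101.  180.]
side 180 264 [ 523.4 -109.6  190.2] [ 478. -135.  180.] [565. -99. 200.]
side 200 330 [ 521.8 -107.5  210.9] [ 462. -132.  200.] [582. -97. 220.]
side 220 449 [ 523.8 -108.4  229.5] [ 462. -140.  220.] [585. -96. 240.]
side 240 304 [ 522.2 -109.2  248.2] [ 482. -132.  240.] [565. -91. 260.]
side 260 315 [518.1 -90.6 270.8] [ 486. -116.  260.] [560. -79. 280.]
side 280 346 [517.7 -90.5 290.2] [ 486. -117.  280.] [558. -80. 300.]
side 300 332 [518.  -94.5 309. ] [ 485. -143.  300.] [557. -79. 320.]
```

View pics/side4.png

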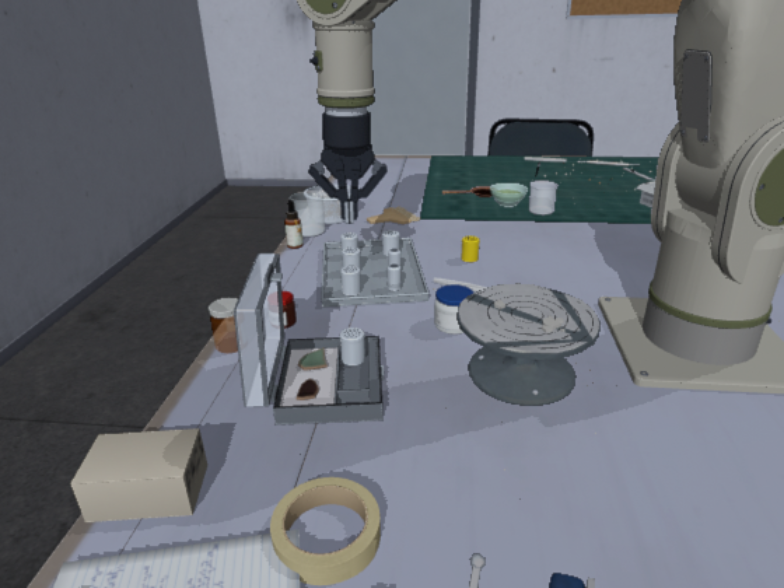

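```bash
python3 - <<'E'
from h import *
print([a for a in dir(robot) if a[0]!='_'],robot.tips_ahead)
s,st=wrist();X=s['extrinsics'];print(st['clock'],st['tool_pos'].round(1))
T=s['tool_from_camera'];K=s['intrinsics']
for a in [0,11,-8,-20,-30]:
    p=np.linalg.inv(T)@np.array([0,0,a,1]);q=K@p[:3];print(a,(q[:2]/q[2]*1.4).round(0))
P,ok=cloud(s);R=st['tcp_rot']
for v in range(262,330,6):
    for u in (276,282,288): print(v,u,(R.T@(P[v,u]-st['tool_pos'])).round(0),end=' ')
    print()
E
```

```text
['IKError', 'job_done', 'state', 'tips_ahead'] 11.0
5.6833 [ 526.9 -117.   113.8]
0 [397. 376.]
11 [397. 363.]
-8 [397. 387.]
-20 [397. 405.]
-30 [397. 422.]
262 276 [ -6.  50. 113.] 262 282 [ -1.  49. 112.] 262 288 [  4.  50. 113.] 
268 276 [ -3. -12. -24.] 268 282 [ -1. -11. -23.] 268 288 [  2. -11. -23.] 
274 276 [ -3. -12. -29.] 274 282 [ -1. -12. -29.] 274 288 [  2. -12. -29.] 
280 276 [ -3. -12. -34.] 280 282 [ -1. -12. -35.] 280 288 [  2. -12. -34.] 
286 276 [ -3. -12. -40.] 286 282 [ -1. -12. -39.] 286 288 [  2. -12. -40.] 
292 276 [ -3. -12. -43.] 292 282 [ -1. -11. -42.] 292 288 [  2. -12. -43.] 
298 276 [ -3. -11. -47.] 298 282 [ -1. -12. -48.] 298 288 [  2. -12. -47.] 
304 276 [ -3. -12. -52.] 304 282 [ -1. -12. -52.] 304 288 [  1. -12. -51.] 
310 276 [ -3. -11. -54.] 310 282 [ -1. -11. -54.] 310 288 [  1. -11. -54.] 
316 276 [ -2. -13. -61.] 316 282 [ -1.  -9. -54.] 316 288 [  1.  -8. -53.] 
322 276 [ -2. -11. -61.] 322 282 [ -1.  -6. -54.] 322 288 [  1.  -7. -55.] 
328 276 [ -2. -11. -63.] 328 282 [ -1.  -4. -54.] 328 288 [  1.  -7. -59.]
```

All three cameras put the fingertips about 30 mm further back than the stated 11 mm: tip z is about 133 with the TCP reading 114. That explains the miss. I'll trust the cameras, so tip height is TCP z + 19, and retry lower while watching the force.

apply_moves([
  [80,0.003,0,-0.01,0],
  [80,0,0,-0.015,0],
  [80,0,0,-0.02,0],
  [80,0,0,-0.02,0],
  [80,0,0,-0.015,0],
  [80,0,0,0,0],
  [80,0,0,0,0],
])

```text
clock: 6.32
tool_pos: [527.7, -117.0, 23.3]
tcp_rot: [[0.989, 0.149, 0.014], [0.148, -0.989, 0.015], [0.016, -0.013, -1.0]]
contact_force: [0.7, 0.2, 0.3]
gripper_width: 58.8
```

```bash
python3 /tmp/cl.py w5.png; python3 - <<'E'
from h import *
s=snapshot('side');save(s,'side5.png');P,ok=cloud(s)
m=ok&(np.abs(P[...,0]-528)<70)&(np.abs(P[...,1]+110)<30)&(P[...,2]>48)&(P[...,2]<400)
q=P[m]
for z in range(48,120,6):
    k=q[(q[:,2]>=z)&(q[:,2]<z+6)]
    if len(k): print(z,len(k),k.mean(0).round(1),k.min(0).round(),k.max(0).round())
E
```

```text
6.3167 [ 527.7 -117.    23.3] 0.149 58.798547174477086 [0.7 0.2 0.3]
cl [511, 6] c [615.  -10.8] r 18.8 med [606.7 -13.3  46. ]
cl [251, 247] c [ 529.7 -116.8] r 17.4 med [ 529.4 -114.9   44.2]
cl [195, 270] c [ 494.7 -121.2] r 11.9 med [ 496.9 -114.8   49.9]
cl [349, 270] c [ 558.7 -111.7] r 11.7 med [ 556.1 -107.    50.3]
cl [94, 274] c [ 456.2 -135.7] r 12.1 med [ 457.3 -133.5   44. ]
cl [115, 397] c [ 464.2 -199.3] r 8.4 med [ 464.5 -195.    42.4]
48 30 [ 525.  -113.8   49.7] [ 460. -132.   48.] [ 560. -101.   54.]
54 28 [ 528.1 -109.4   57.6] [ 485. -121.   54.] [ 568. -101.   60.]
60 20 [ 524.8 -109.4   63.5] [ 485. -119.   61.] [ 567. -100.   66.]
66 24 [ 528.9 -108.6   68.7] [ 485. -118.   66.] [ 567. -100.   71.]
72 35 [ 526.2 -109.8   74.9] [ 485. -121.   72.] [ 567. -101.   78.]
78 27 [ 529.  -109.7   81.3] [ 485. -119.   78.] [ 566. -100.   84.]
84 29 [ 518.3 -112.9   86.7] [ 475. -132.   84.] [ 570. -100.   90.]
90 48 [ 521.1 -108.6   93.3] [ 468. -119.   90.] [580. -98.  96.]
96 87 [ 524.4 -110.    99.5] [ 465. -136.   96.] [584. -96. 102.]
102 67 [ 528.9 -109.7  104.9] [ 465. -137.  102.] [585. -96. 108.]
108 61 [ 523.4 -109.3  111.1] [ 463. -136.  108.] [586. -97. 114.]
114 89 [ 525.6 -108.3  117.2] [ 462. -139.  114.] [587. -94. 120.]
```

View pics/w5.png

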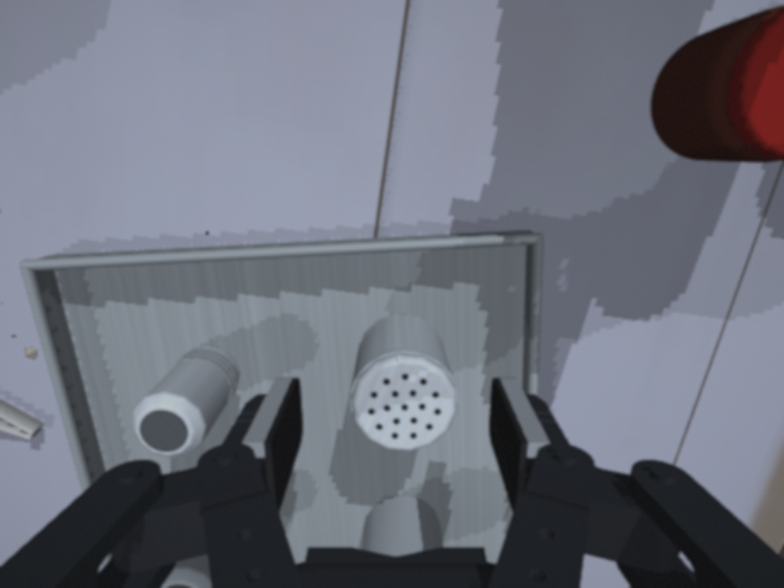

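apply_moves([
  [80,0.002,0,-0.008,0],
  [80,0,0,-0.007,0],
  [80,0,0,-0.002,0],
  [80,0,0,0,0],
])

```text
clock: 6.75
tool_pos: [532.5, -116.9, 8.0]
tcp_rot: [[0.989, 0.149, 0.02], [0.149, -0.989, 0.015], [0.022, -0.012, -1.0]]
contact_force: [0.2, -0.3, 0.2]
gripper_width: 58.4
```

apply_moves([
  [255,0,0,0,0],
  [255,0,0,0,0],
  [255,0,0,0,0],
  [255,0,0,0,0],
], squeeze=30)

```text
clock: 7.08
tool_pos: [533.1, -117.1, 8.7]
tcp_rot: [[0.989, 0.149, 0.021], [0.149, -0.989, 0.016], [0.023, -0.012, -1.0]]
contact_force: [0.2, -0.4, -0.7]
gripper_width: 32.6
```

Gripped at 32.6 mm. Next I'll lift and carry it to the case.

apply_moves([
  [255,0,0,0.01,0],
  [255,0,0,0.025,0],
  [255,0,0,0.03,0],
  [255,-0.003,0.01,0.025,0],
  [255,-0.005,0.02,0.005,0],
  [255,-0.006,0.03,0,0],
  [255,-0.006,0.03,0,0],
  [255,-0.006,0.03,0,0],
])

```text
clock: 7.75
tool_pos: [505.7, -2.4, 114.1]
tcp_rot: [[0.991, 0.134, 0.025], [0.134, -0.991, 0.012], [0.027, -0.009, -1.0]]
contact_force: [0.7, 0.2, -0.1]
gripper_width: 32.6
```

apply_moves([
  [255,-0.006,0.03,0,0],
  [255,-0.006,0.03,0,0],
  [255,-0.006,0.03,0,0],
  [255,-0.004,0.015,0,0],
  [255,0,0,0,0],
  [255,0,0,0,0],
])

```text
clock: 8.25
tool_pos: [481.2, 113.8, 119.9]
tcp_rot: [[0.99, 0.141, 0.031], [0.141, -0.99, 0.017], [0.033, -0.012, -0.999]]
contact_force: [-0.4, -0.4, -1.4]
gripper_width: 32.4
```

apply_moves([
  [255,0.002,0.012,-0.005,0.006],
  [255,0,0,-0.015,0],
  [255,0,0,-0.015,0],
  [255,0,0,-0.012,0],
  [255,0,0,0,0],
  [255,0,0,0,0],
])

```text
clock: 8.75
tool_pos: [486.7, 123.4, 72.4]
tcp_rot: [[0.989, 0.141, 0.035], [0.14, -0.99, 0.017], [0.037, -0.012, -0.999]]
contact_force: [-0.0, 0.5, 1.1]
gripper_width: 32.8
```

```bash
python3 /tmp/cl.py w6.png; python3 -c "
from h import *
for c in ['scene','side']:
  s=snapshot(c);cv2.imwrite('pics/'+c+'6.png',cv2.resize(cv2.cvtColor(s['frame'],cv2.COLOR_RGB2BGR)[130:330,140:340],None,fx=3,fy=3))"
```

```text
8.75 [486.7 123.4  72.4] 0.141 32.78822218745562 [-0.   0.5  1.1]
cl [429, 63] c [589.8 159.8] r 76.3 med [601.3 167.   49.5]
cl [0, 380] c [335.1  -1.4] r 10.4 med [336.1   1.3  50.1]
```

View pics/w6.png

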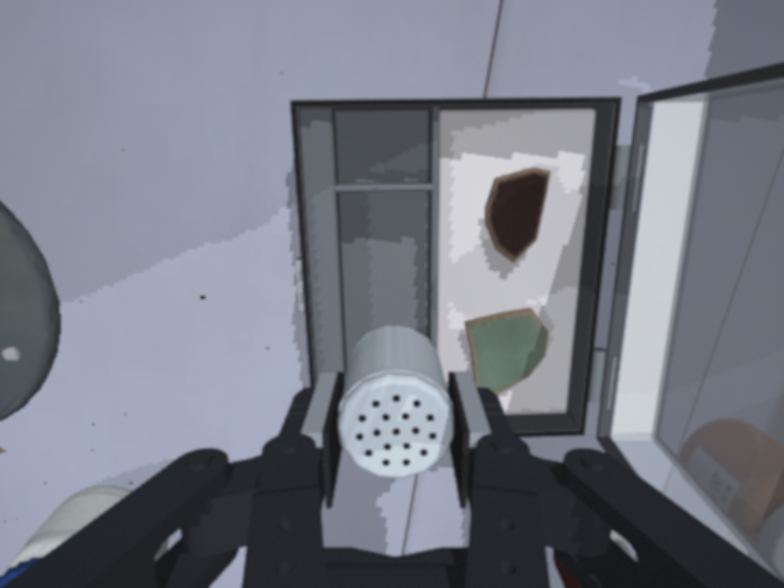

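View pics/side6.png

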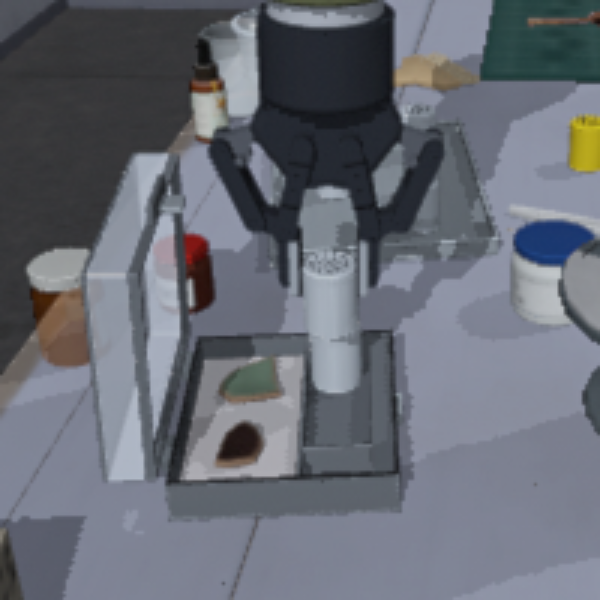

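The can hangs at about (395,425) in the wrist picture, over the middle of the bay. Now I'll refine the case pose and get the carried can's offset.

```bash
cat >> h.py <<'E'
from scipy.optimize import differential_evolution
def casefit(P,ok,c0=(483,126,.148)):
    q=P[ok];q=q[(q[:,2]<30)&(q[:,2]>-6)&(abs(q[:,0]-500)<120)&(abs(q[:,1]-130)<120)]
    fl=q[q[:,2]<8.5];rl=q[(q[:,2]>15)]
    def loc(p,x):
        d=p[:,:2]-x[:2];c,s=np.cos(x[2]),np.sin(x[2]);return d@np.array([[c,-s],[s,c]])
    def ins(l): return ((abs(l[:,0])<20)&((abs(l[:,1])<57)|(abs(l[:,1]-75)<15)))
    def outb(l): return (l[:,0]<-33)|(l[:,0]>98)|(l[:,1]<-60)|(l[:,1]>93)
    def f(x):
        lf,lr=loc(fl,x),loc(rl,x)
        # floor inside bays good; rails inside bays bad ; rails outside bad
        return -(ins(lf).sum()-2*ins(lr).sum()-1.0*outb(lr).sum())
    r=differential_evolution(f,[(c0[0]-8,c0[0]+8),(c0[1]-8,c0[1]+8),(c0[2]-.06,c0[2]+.06)],seed=1,maxiter=60,popsize=20,polish=False)
    return r.x,r.fun,len(fl)
def tops(P,ok,lo,hi,mn=60):
    m=ok&(P[...,2]>lo)&(P[...,2]<hi);n,l,sx,ce=cv2.connectedComponentsWithStats(m.astype(np.uint8));o=[]
    for i in range(1,n):
        if sx[i,4]>mn:
            q=P[l==i];c,r=cv2.minEnclosingCircle(q[:,:2].astype(np.float32));o.append((np.round(c,1),round(r,1),np.median(q,0).round(1)))
    return o
E
python3 - <<'E'
from h import *
s=dict(np.load('/tmp/w1.npz'));P,ok=cloud(s);print(casefit(P,ok))
s,st=wrist();print(st['tool_pos'].round(1));P,ok=cloud(s);print(casefit(P,ok))
for c in tops(P,ok,102,116):print(c)
s=snapshot('side');P,ok=cloud(s);print('side',casefit(P,ok))
for c in tops(P,ok,104,116,20):print(c)
E
```

```text
(array([4.83440313e+02, 1.26202573e+02, 1.56086889e-01]), np.float64(-1807.0), 18740)
[486.9 123.8  73.2]
(array([4.83523531e+02, 1.25703086e+02, 1.54662601e-01]), np.float64(-6380.0), 54390)
(array([564.2, 230.3]), 2.3, array([563.6, 230.3, 104.4]))
(array([484.2, 130.6]), 30.1, array([484.6, 127.9, 109. ]))
(array([608.3, 110.7]), 24.1, array([609.5, 102.2, 106. ]))
side (array([4.83784483e+02, 1.25274313e+02, 1.54645061e-01]), np.float64(37.0), 5351)
(array([ -146.6, -3283. ]), 936.4, array([ -123.2, -3290.5,   109.9]))
(array([ 2082.3, -2316.8]), 1018.7, array([ 2099.3, -1933.4,   109.8]))
(array([ 1700.6, -3293.6]), 319.7, array([ 1681.3, -3303.1,   110. ]))
(array([5.3, 9.6]), 72.0, array([ 29.3,  62.6, 110.1]))
(array([595.7,  83.4]), 9.4, array([594.8,  84. , 110.4]))
(array([484.9, 128.9]), 28.6, array([484.5, 131.3, 111.8]))
(array([577.9, 232.7]), 14.8, array([577.5, 232.8, 110.3]))
(array([274.5, 485.8]), 11.8, array([276.2, 484.2, 109. ]))
(array([260.4, 485. ]), 4.4, array([260.3, 484.7, 110.4]))
```

```bash
python3 - <<'E'
from h import *
s,st=wrist();P,ok=cloud(s);R=st['tcp_rot'];t=st['tool_pos']
print(t.round(1))
for a in outline_of('wide_b_mid','wrist')[:3]:
    print(a['conf'],a['extent'])
m=ok&(P[...,2]>105)&(P[...,2]<114);L=(P-t)@R
m&=(abs(L[...,0])<22)&(abs(L[...,1])<30)
br=s['frame'].mean(-1)>110
m&=br
c,r=cv2.minEnclosingCircle(P[m][:,:2].astype(np.float32));print(c,r,np.median(P[m],0),np.percentile(L[m],[1,50,99],axis=0).round(1))
print(onplane(s,395/1.4,425/1.4,110))
E
```

```text
[486.9 124.1  73.3]
(484.6900634765625, 129.87623596191406) 22.684429168701172 [484.97263381 127.14227613 109.08436076] [[-20.3 -17.2 -38.8]
 [ -0.2  -3.8 -35.8]
 [ 20.3  13.8 -31.7]]
[484.62362525 126.29767741 110.        ]
```

apply_moves([
  [255,-0.002,0,-0.006,0.012],
  [255,-0.001,0,-0.01,0],
  [255,-0.001,0,-0.008,0],
  [255,0,0,0,0],
  [255,0,0,0,0],
])

```text
clock: 9.52
tool_pos: [482.2, 124.5, 46.9]
tcp_rot: [[0.987, 0.156, 0.036], [0.155, -0.988, 0.02], [0.039, -0.014, -0.999]]
contact_force: [-0.3, -0.0, -0.1]
gripper_width: 32.5
```

```bash
cat > /tmp/held.py <<'E'
from h import *
import sys
cs=np.array([483.5,125.8]);th=.155
s,st=wrist();P,ok=cloud(s);R=st['tcp_rot'];t=st['tool_pos'];zt=t[2]+float(sys.argv[1]) # can top height
print(t.round(1),R[:,2].round(3),'yaw',np.arctan2(R[1,0],R[0,0]).round(3),st['gripper_width'],st['contact_force'].round(1))
g=cv2.cvtColor(s['frame'],cv2.COLOR_RGB2GRAY)
# rectify plane z=zt round tool
N=200;sc=0.4
X,Y=np.meshgrid((np.arange(N)-N/2)*sc,(np.arange(N)-N/2)*sc)
W=np.stack([t[0]+X,t[1]+Y,np.full_like(X,zt),np.ones_like(X)],-1)@s['extrinsics'].T
q=W[...,:3]@s['intrinsics'].T
rec=cv2.remap(s['frame'],(q[...,0]/q[...,2]).astype(np.float32),(q[...,1]/q[...,2]).astype(np.float32),cv2.INTER_LINEAR)
big=cv2.resize(cv2.cvtColor(rec,cv2.COLOR_RGB2BGR),None,fx=3,fy=3)
r=float(sys.argv[3])
gg=cv2.GaussianBlur(cv2.cvtColor(rec,cv2.COLOR_RGB2GRAY),(5,5),1)
cir=cv2.HoughCircles(gg,cv2.HOUGH_GRADIENT,1.5,20,param1=80,param2=12,minRadius=int((r-1)/sc),maxRadius=int((r+1)/sc))
if cir is not None:
    for a in cir[0][:4]:
        w=t[:2]+(a[:2]-N/2)*sc;d=w-cs;c,s_=np.cos(th),np.sin(th)
        print('circ',w.round(1),'r',(a[2]*sc).round(1),'case',np.round([d@[c,s_],d@[-s_,c]],1))
    a=cir[0][0];cv2.circle(big,(int(a[0]*3),int(a[1]*3)),int(a[2]*3),(0,0,255),1)
cv2.imwrite('pics/'+sys.argv[2],cv2.flip(big,0))
E
python3 /tmp/held.py 37 r7.png 17
```

```text
[482.2 124.5  46.9] [ 0.036  0.02  -0.999] yaw 0.156 32.48221081952152 [-0.3 -0.  -0.1]
circ [478.5 125. ] r 17.6 case [-5.  -0.1]
circ [478.5 134.6] r 17.6 case [-3.6  9.4]
circ [465.9 123.8] r 16.3 case [-17.7   0.7]
circ [473.1 140.6] r 17.0 case [-8.  16.2]
```

View pics/r7.png

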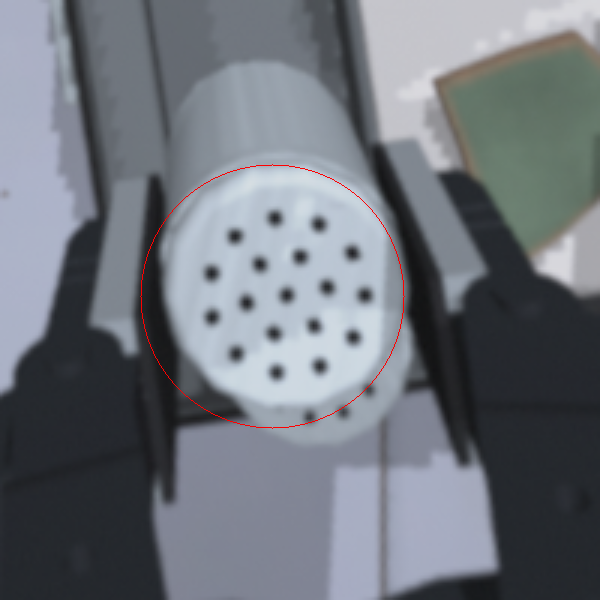

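apply_moves([
  [255,0.002,0.002,-0.004,0],
  [255,0,0,-0.006,0],
  [255,0,0,0,0],
  [255,0,0,0,0],
])

```text
clock: 9.9
tool_pos: [484.7, 126.8, 36.1]
tcp_rot: [[0.987, 0.156, 0.037], [0.155, -0.988, 0.02], [0.039, -0.014, -0.999]]
contact_force: [-0.1, -0.2, 0.2]
gripper_width: 32.5
```

```bash
python3 /tmp/held.py 37 r8.png 17
```

```text
[484.7 126.8  36.1] [ 0.037  0.02  -0.999] yaw 0.156 32.47085520356396 [-0.1 -0.2  0.2]
circ [482.2 129.7] r 17.0 case [-0.7  4.1]
circ [480.4 140.5] r 17.6 case [-0.8 15. ]
circ [484.  115.3] r 17.0 case [ -1.1 -10.4]
circ [500.2 125.5] r 16.3 case [16.4 -2.8]
```

View pics/r8.png

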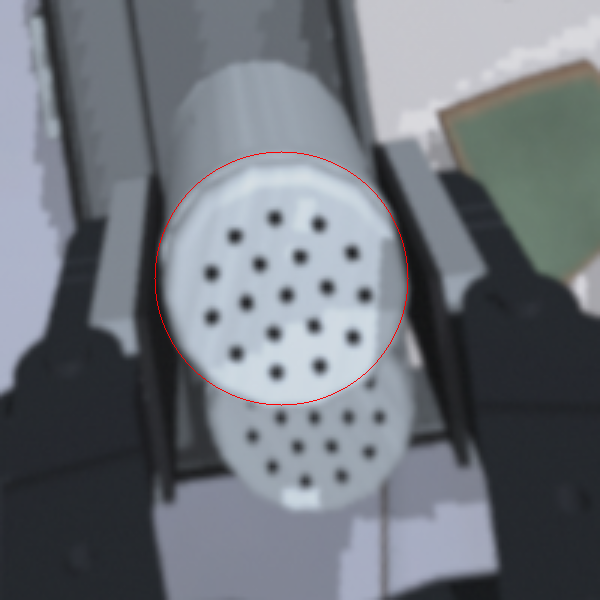

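apply_moves([
  [255,0,0,-0.006,0],
  [255,0,0,-0.006,0],
  [255,0,0,-0.004,0],
  [255,0,0,0,0],
])

```text
clock: 10.28
tool_pos: [484.8, 126.9, 18.8]
tcp_rot: [[0.987, 0.156, 0.037], [0.155, -0.988, 0.02], [0.04, -0.014, -0.999]]
contact_force: [0.1, 0.3, -0.8]
gripper_width: 32.6
```

apply_moves([
  [255,0,0,-0.004,0],
  [255,0,0,-0.003,0],
  [255,0,0,-0.001,0],
  [255,0,0,0,0],
])

```text
clock: 10.62
tool_pos: [485.0, 126.9, 10.5]
tcp_rot: [[0.987, 0.156, 0.037], [0.155, -0.988, 0.02], [0.039, -0.014, -0.999]]
contact_force: [-3.4, 0.4, 6.6]
gripper_width: 32.7
```

Floor contact (6.6 N) came at the expected height, so I'll release and rise.

apply_moves([
  [115,0,0,0,0],
  [115,0,0,0,0],
  [115,0,0,0.005,0],
  [115,0,0,0.015,0],
  [115,0,0,0.02,0],
  [80,0,0,0.025,0],
  [80,0,0,0.025,0],
  [80,0,0,0,0],
])

```text
clock: 11.28
tool_pos: [483.8, 125.7, 104.3]
tcp_rot: [[0.987, 0.155, 0.035], [0.154, -0.988, 0.018], [0.037, -0.012, -0.999]]
contact_force: [1.1, 0.6, 0.1]
gripper_width: 58.4
```

```bash
python3 - <<'E'
from h import *
s,st=wrist();save(s,'w9.png');print(st['tool_pos'].round(1),st['tcp_rot'][:,2].round(3),st['gripper_width'])
P,ok=cloud(s)
for c in tops(P,ok,40,53,80): print(c)
s=snapshot('side');P,ok=cloud(s);cv2.imwrite('pics/side9.png',cv2.resize(cv2.cvtColor(s['frame'],cv2.COLOR_RGB2BGR)[130:330,140:340],None,fx=3,fy=3))
for c in tops(P,ok,44,53,50): print('side',c)
E
```

```text
[483.8 125.7 104.3] [ 0.035  0.018 -0.999] 58.36406401574595
(array([584.5, 158.1]), 76.7, array([601.3, 163.1,  46.8]))
(array([483.9, 127.4]), 17.4, array([483.6, 128.9,  46.2]))
(array([490.8,  91.9]), 17.4, array([490.3,  93.9,  46.1]))
(array([625. ,  -3.2]), 18.0, array([622.3,  -6.2,  46. ]))
side (array([ 2106. , -1757.4]), 478.7, array([ 2099.3, -1625.4,    48.9]))
side (array([-116.5, -607.7]), 52.5, array([ -99.1, -606.8,   49.2]))
side (array([ 543.4, -196.8]), 16.6, array([ 543.2, -195. ,   47.1]))
side (array([615.8,  -9.1]), 18.3, array([609.9,  -6.7,  49.4]))
side (array([362.5,  -4.7]), 19.0, array([ 3.623e+02, -3.000e-01,  4.710e+01]))
side (array([ 6.3, 14.1]), 72.0, array([30. , 63.4, 48.6]))
side (array([681.2,  78.1]), 18.4, array([677.6,  83.5,  49.1]))
side (array([601.8,  92.8]), 15.7, array([604. ,  85.3,  48.2]))
side (array([489.7, 109.8]), 34.7, array([486.6, 116.5,  49.4]))
side (array([581.2, 232.5]), 15.0, array([581.2, 233.7,  48.4]))
side (array([664. , 345.3]), 62.4, array([645.3, 375.7,  48.7]))
```

View pics/w9.png

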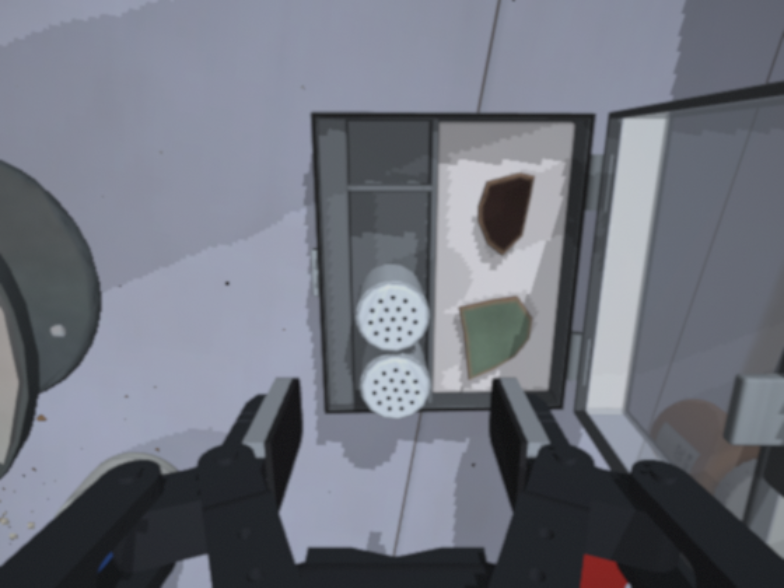

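View pics/side9.png

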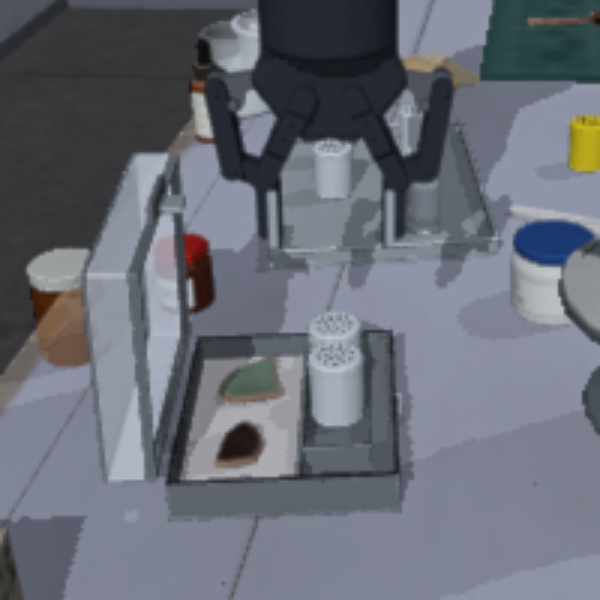

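The second wide can stands in the bay at (483.9,127.4), with 36 mm between centres. Next is W2 at (542.7,-198).

apply_moves([
  [80,0.004,-0.015,0,0],
  [80,0.005,-0.03,0,0],
  [80,0.005,-0.03,0,0],
  [80,0.005,-0.03,0,0],
  [80,0.005,-0.03,0,0],
  [80,0.005,-0.03,0,0],
  [80,0.005,-0.03,0,0],
  [80,0.005,-0.03,0,0],
])

```text
clock: 12.05
tool_pos: [516.0, -100.9, 93.8]
tcp_rot: [[0.985, 0.17, 0.021], [0.17, -0.985, 0.017], [0.024, -0.013, -1.0]]
contact_force: [0.8, 0.7, 0.3]
gripper_width: 58.8
```

apply_moves([
  [80,0.005,-0.03,0,0],
  [80,0.005,-0.03,0,0],
  [80,0.004,-0.02,0,0],
  [80,0.002,-0.01,0,0],
  [80,0,0,0,0],
  [80,0,0,0,0],
])

```text
clock: 12.55
tool_pos: [527.1, -203.4, 87.2]
tcp_rot: [[0.987, 0.16, 0.012], [0.16, -0.987, 0.013], [0.014, -0.011, -1.0]]
contact_force: [-0.3, 0.4, -0.1]
gripper_width: 59.0
```

apply_moves([
  [80,0.015,0.005,0,-0.005],
  [80,0,0,-0.015,0],
  [80,0,0,-0.02,0],
  [80,0,0,-0.015,0],
  [80,0,0,0,0],
  [80,0,0,0,0],
])

```text
clock: 13.05
tool_pos: [541.6, -190.1, 32.9]
tcp_rot: [[0.987, 0.161, 0.008], [0.161, -0.987, 0.016], [0.011, -0.015, -1.0]]
contact_force: [0.0, -0.1, 0.4]
gripper_width: 58.5
```

```bash
python3 /tmp/cl.py w10.png
```

```text
13.05 [ 541.6 -190.1   32.9] 0.162 58.516070095336865 [ 0.  -0.1  0.4]
cl [73, 100] c [ 456.3 -135.7] r 12.2 med [ 457.7 -135.3   44.2]
cl [88, 251] c [ 463.1 -204.1] r 12.2 med [ 464.5 -202.    44. ]
cl [248, 256] c [ 542.7 -198.5] r 17.3 med [ 542.4 -196.7   44.2]
cl [269, 383] c [ 556.2 -259.7] r 10.6 med [ 555.  -256.6   39.6]
cl [115, 396] c [ 475.7 -278.1] r 10.3 med [ 477.5 -276.8   43.9]
```

View pics/w10.png

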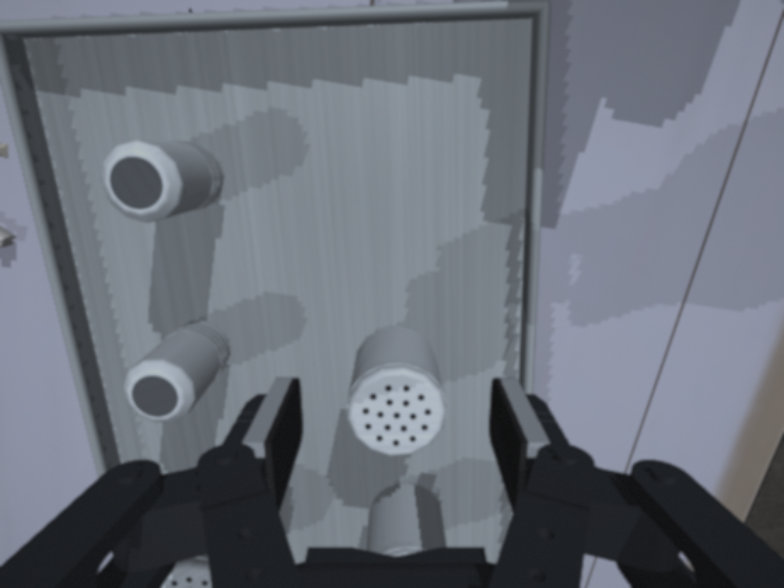

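apply_moves([
  [80,0.001,-0.008,0,-0.006],
  [80,0,0,-0.01,0],
  [80,0,0,-0.01,0],
  [80,0,0,-0.004,0],
  [80,0,0,0,0],
  [80,0,0,0,0],
])

```text
clock: 13.6
tool_pos: [544.0, -198.3, 9.2]
tcp_rot: [[0.988, 0.155, 0.012], [0.155, -0.988, 0.016], [0.014, -0.014, -1.0]]
contact_force: [0.5, 0.1, -0.8]
gripper_width: 58.5
```

apply_moves([
  [255,0,0,-0.001,0],
  [255,0,0,0,0],
  [255,0,0,0,0],
  [255,0,0,0,0],
])

```text
clock: 13.93
tool_pos: [544.2, -198.5, 8.5]
tcp_rot: [[0.988, 0.155, 0.012], [0.155, -0.988, 0.016], [0.015, -0.014, -1.0]]
contact_force: [-0.7, -0.1, -1.0]
gripper_width: 32.9
```

apply_moves([
  [255,0,0,0.01,0],
  [255,0,0,0.025,0],
  [255,-0.003,0.01,0.03,0],
  [255,-0.005,0.02,0.025,0],
  [255,-0.006,0.03,0.005,0],
  [255,-0.006,0.03,0,0],
  [255,-0.006,0.03,0,0],
  [255,-0.006,0.03,0,0],
])

```text
clock: 14.6
tool_pos: [510.0, -52.6, 113.5]
tcp_rot: [[0.99, 0.141, 0.016], [0.141, -0.99, 0.013], [0.018, -0.011, -1.0]]
contact_force: [0.2, 0.1, 0.2]
gripper_width: 32.6
```

apply_moves([
  [255,-0.006,0.03,0,0],
  [255,-0.006,0.03,0,0],
  [255,-0.006,0.03,0,0],
  [255,-0.006,0.03,0,0],
  [255,-0.005,0.03,0,0],
  [255,-0.005,0.03,0,0],
  [255,-0.003,0.015,0,0],
  [255,0,0,0,0],
])

```text
clock: 15.27
tool_pos: [469.3, 157.4, 121.6]
tcp_rot: [[0.989, 0.145, 0.025], [0.145, -0.989, 0.019], [0.027, -0.016, -1.0]]
contact_force: [0.0, 0.2, -0.6]
gripper_width: 32.3
```

apply_moves([
  [255,0.007,0.006,-0.005,0.01],
  [255,0,0,-0.018,0],
  [255,0,0,-0.02,0],
  [255,0,0,-0.018,0],
  [255,0,0,-0.01,0],
  [255,0,0,0,0],
  [255,0,0,0,0],
])

```text
clock: 15.85
tool_pos: [479.6, 160.8, 53.7]
tcp_rot: [[0.988, 0.154, 0.031], [0.154, -0.988, 0.022], [0.034, -0.017, -0.999]]
contact_force: [1.4, -0.4, 0.3]
gripper_width: 32.6
```

```bash
python3 /tmp/held.py 37 r11.png 17
```

```text
[479.6 160.8  53.7] [ 0.031  0.022 -0.999] yaw 0.154 32.574902231086604 [ 1.4 -0.4  0.3]
circ [477.7 161.9] r 16.3 case [-0.2 36.6]
circ [480.1 143.3] r 17.6 case [-0.7 17.8]
circ [470.5 176.3] r 17.0 case [-5.1 51.9]
circ [478.3 131.9] r 17.0 case [-4.2  6.8]
```

View pics/r11.png

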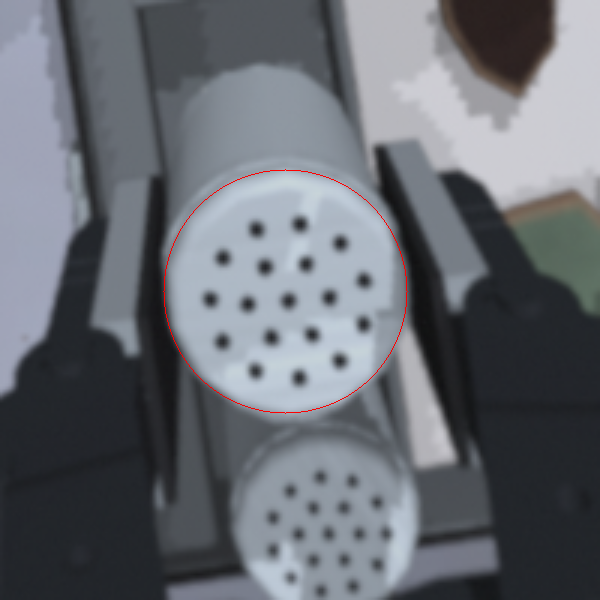

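apply_moves([
  [255,-0.002,0.003,-0.005,0],
  [255,0,0,-0.008,0],
  [255,0,0,-0.003,0],
  [255,0,0,0,0],
  [255,0,0,0,0],
])

```text
clock: 16.32
tool_pos: [479.2, 164.7, 39.3]
tcp_rot: [[0.987, 0.154, 0.036], [0.153, -0.988, 0.025], [0.039, -0.019, -0.999]]
contact_force: [-0.5, 0.3, -0.9]
gripper_width: 32.7
```

apply_moves([
  [255,-0.001,-0.001,-0.004,0],
  [255,0,0,-0.006,0],
  [255,0,0,-0.005,0],
  [255,0,0,-0.004,0],
  [255,0,0,0,0],
])

```text
clock: 16.73
tool_pos: [478.2, 163.8, 18.7]
tcp_rot: [[0.987, 0.154, 0.036], [0.153, -0.988, 0.025], [0.039, -0.019, -0.999]]
contact_force: [-0.4, -0.1, -0.7]
gripper_width: 32.6
```

apply_moves([
  [255,0,0,-0.004,0],
  [255,0,0,-0.003,0],
  [255,0,0,-0.001,0],
  [255,0,0,0,0],
])

```text
clock: 17.07
tool_pos: [478.5, 163.9, 10.5]
tcp_rot: [[0.987, 0.154, 0.036], [0.153, -0.988, 0.025], [0.039, -0.019, -0.999]]
contact_force: [-3.3, -1.1, 5.3]
gripper_width: 32.6
```

apply_moves([
  [115,0,0,0,0],
  [115,0,0,0,0],
  [115,0,0,0.005,0],
  [115,0,0,0.015,0],
  [115,0,0,0.02,0],
  [80,0,0,0.025,0],
  [80,0,0,0.025,0],
  [80,0,0,0,0],
])

```text
clock: 17.73
tool_pos: [477.5, 162.7, 104.3]
tcp_rot: [[0.988, 0.153, 0.034], [0.152, -0.988, 0.023], [0.037, -0.017, -0.999]]
contact_force: [0.6, 0.2, -0.4]
gripper_width: 58.6
```

```bash
python3 - <<'E'
from h import *
s,st=wrist();save(s,'w12.png');print(st['tool_pos'].round(1),st['tcp_rot'][:,2].round(3),st['gripper_width'])
P,ok=cloud(s)
for c in tops(P,ok,40,53,80): print(c)
E
```

```text
[477.5 162.7 104.3] [ 0.034  0.023 -0.999] 58.554826830666435
(array([618.7, 310.4]), 7.8, array([617.6, 308.2,  41.9]))
(array([579.7, 234. ]), 14.5, array([575. , 234. ,  46.9]))
(array([603.3, 160.9]), 67.4, array([601.8, 172.6,  46.6]))
(array([478. , 163.9]), 17.5, array([477.6, 165.2,  46.1]))
(array([488.2, 110.2]), 35.2, array([486.7, 114.9,  46. ]))
```

View pics/w12.png

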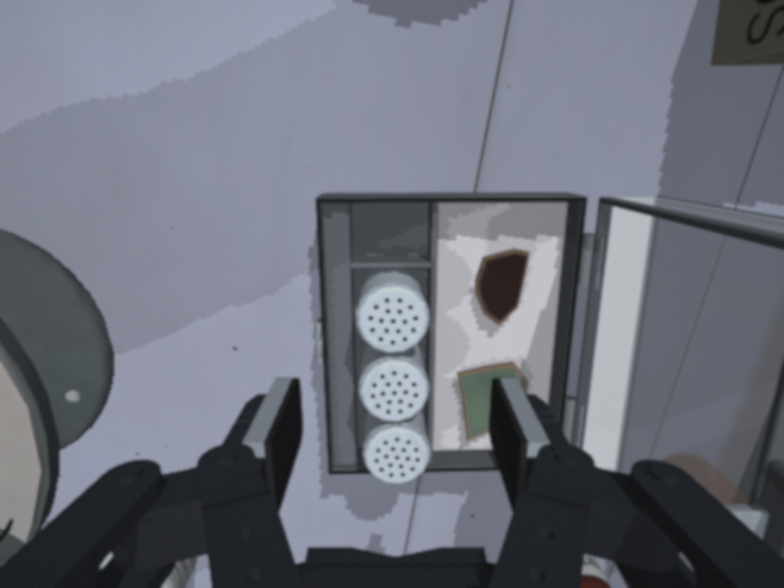

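apply_moves([
  [80,0,-0.015,0.001,0],
  [80,-0.001,-0.03,0.001,0],
  [80,-0.001,-0.03,0.001,0],
  [80,-0.001,-0.03,0.001,0],
  [80,-0.001,-0.03,0.001,0],
  [80,-0.001,-0.03,0.001,0],
  [80,-0.001,-0.03,0.001,0],
  [80,-0.001,-0.03,0.001,0],
])

```text
clock: 18.45
tool_pos: [465.8, -63.8, 107.6]
tcp_rot: [[0.986, 0.167, 0.03], [0.166, -0.986, 0.024], [0.034, -0.019, -0.999]]
contact_force: [-0.1, -0.5, -0.8]
gripper_width: 58.8
```

apply_moves([
  [80,-0.001,-0.03,0,0],
  [80,-0.001,-0.02,0,0],
  [80,-0.001,-0.01,0,0],
  [80,0,0,0,0],
  [80,0,0,0,0],
])

```text
clock: 18.87
tool_pos: [459.3, -133.9, 105.5]
tcp_rot: [[0.987, 0.157, 0.028], [0.156, -0.988, 0.022], [0.031, -0.017, -0.999]]
contact_force: [-0.4, 0.4, 0.0]
gripper_width: 58.4
```

apply_moves([
  [80,-0.004,-0.001,-0.01,0],
  [80,0,0,-0.02,0],
  [80,0,0,-0.02,0],
  [80,0,0,-0.015,0],
  [80,0,0,0,0],
  [80,0,0,0,0],
])

```text
clock: 19.37
tool_pos: [453.6, -128.4, 34.5]
tcp_rot: [[0.986, 0.165, 0.026], [0.164, -0.986, 0.024], [0.03, -0.019, -0.999]]
contact_force: [0.2, -0.7, 0.6]
gripper_width: 58.4
```

```bash
python3 /tmp/cl.py w13.png
```

```text
19.3667 [ 453.6 -128.4   34.5] 0.165 58.43704227105893 [ 0.2 -0.7  0.6]
cl [37, 0] c [364.5 -39.9] r 21.0 med [374.2 -41.6  50.5]
cl [262, 262] c [ 455.8 -135.6] r 12.0 med [ 455.5 -133.8   44. ]
cl [257, 378] c [ 462.7 -198.8] r 10.6 med [ 462.  -194.5   41.2]
```

View pics/w13.png

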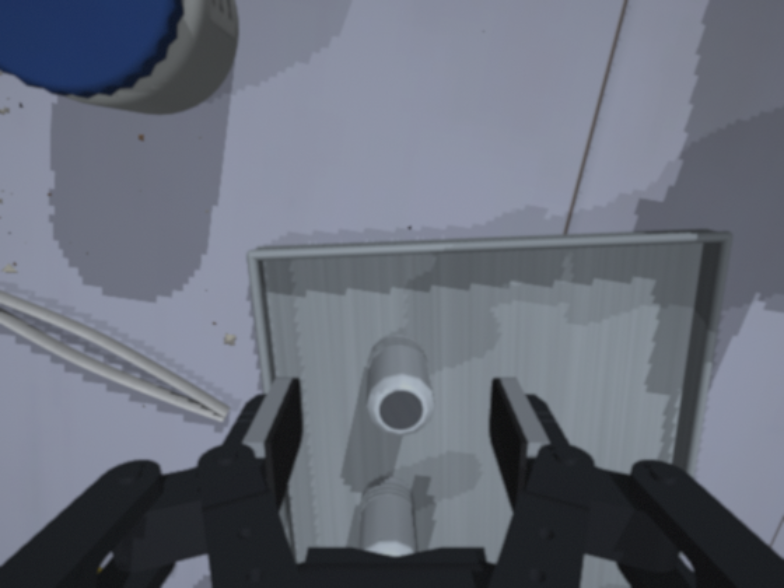

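apply_moves([
  [80,0.003,-0.007,0,-0.009],
  [80,0,0,-0.01,0],
  [80,0,0,-0.01,0],
  [80,0,0,-0.005,0],
  [80,0,0,0,0],
  [80,0,0,0,0],
])

```text
clock: 19.92
tool_pos: [458.9, -135.2, 9.2]
tcp_rot: [[0.987, 0.157, 0.031], [0.156, -0.987, 0.024], [0.034, -0.019, -0.999]]
contact_force: [0.2, -0.1, -0.4]
gripper_width: 58.5
```

apply_moves([
  [140,-0.002,0,-0.001,0],
  [180,0,0,0,0],
  [255,0,0,0,0],
  [255,0,0,0,0],
  [255,0,0,0,0],
  [255,0,0,0,0],
])

```text
clock: 20.42
tool_pos: [457.0, -135.2, 8.7]
tcp_rot: [[0.987, 0.156, 0.031], [0.156, -0.988, 0.025], [0.035, -0.019, -0.999]]
contact_force: [-0.3, 0.1, 0.3]
gripper_width: 22.3
```

apply_moves([
  [255,0,0,0.01,0],
  [255,0,0,0.025,0],
  [255,0,0.01,0.03,0],
  [255,0.001,0.02,0.03,0],
  [255,0.001,0.03,0.015,0],
  [255,0.001,0.03,0,0],
  [255,0.001,0.03,0,0],
  [255,0.001,0.03,0,0],
])

```text
clock: 21.08
tool_pos: [460.2, 11.4, 129.9]
tcp_rot: [[0.99, 0.139, 0.035], [0.139, -0.99, 0.022], [0.038, -0.017, -0.999]]
contact_force: [1.0, 0.4, -1.2]
gripper_width: 22.7
```

apply_moves([
  [255,0.001,0.03,0,0],
  [255,0.001,0.03,0,0],
  [255,0.001,0.03,0,0],
  [255,0.001,0.03,0,0],
  [255,0,0.03,0,0],
  [255,0,0.015,0,0],
  [255,0,0,0,0],
  [255,0,0,0,0],
])

```text
clock: 21.75
tool_pos: [463.6, 190.3, 137.7]
tcp_rot: [[0.989, 0.144, 0.044], [0.143, -0.989, 0.026], [0.047, -0.019, -0.999]]
contact_force: [-0.4, -1.0, 0.0]
gripper_width: 22.6
```

apply_moves([
  [255,0.006,0.009,-0.005,0.01],
  [255,0,0,-0.02,0],
  [255,0,0,-0.022,0],
  [255,0,0,-0.02,0],
  [255,0,0,-0.015,0],
  [255,0,0,0,0],
  [255,0,0,0,0],
])

```text
clock: 22.33
tool_pos: [472.9, 191.0, 57.7]
tcp_rot: [[0.988, 0.145, 0.05], [0.144, -0.989, 0.026], [0.053, -0.018, -0.998]]
contact_force: [0.4, -0.7, -0.7]
gripper_width: 22.4
```

```bash
python3 /tmp/held.py 37 r14.png 12
```

```text
[472.9 191.   57.7] [ 0.05   0.026 -0.998] yaw 0.144 22.38596457022021 [ 0.4 -0.7 -0.7]
circ [475.2 166.3] r 11.8 case [-2.  41.3]
circ [470.4 192.7] r 11.1 case [-2.6 68.1]
circ [469.2 207.7] r 11.1 case [-1.5 83.1]
circ [505.8 213.7] r 12.4 case [35.6 83.4]
```

View pics/r14.png

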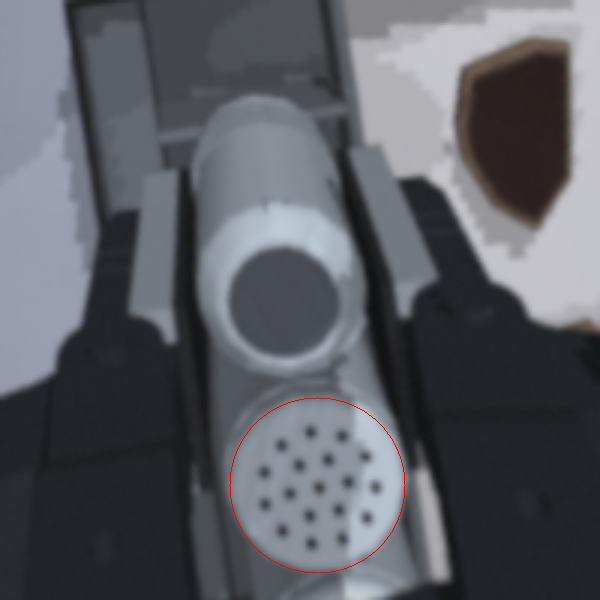

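apply_moves([
  [255,0,0.009,0,0.01],
  [255,0,0,-0.008,0],
  [255,0,0,-0.008,0],
  [255,0,0,0,0],
  [255,0,0,0,0],
])

```text
clock: 22.8
tool_pos: [475.2, 201.5, 44.3]
tcp_rot: [[0.986, 0.155, 0.055], [0.154, -0.988, 0.03], [0.058, -0.021, -0.998]]
contact_force: [0.6, 0.5, -0.5]
gripper_width: 22.8
```

```bash
python3 /tmp/held.py 37 r15.png 12
```

```text
[475.2 201.5  44.3] [ 0.055  0.03  -0.998] yaw 0.154 22.759792537147167 [ 0.6  0.5 -0.5]
circ [475.1 184. ] r 12.4 case [ 0.7 58.8]
circ [472.7 203.2] r 11.1 case [ 1.3 78.2]
circ [482.3 173.8] r 12.4 case [ 6.2 47.6]
circ [508.1 214.6] r 11.8 case [38. 84.]
```

View pics/r15.png

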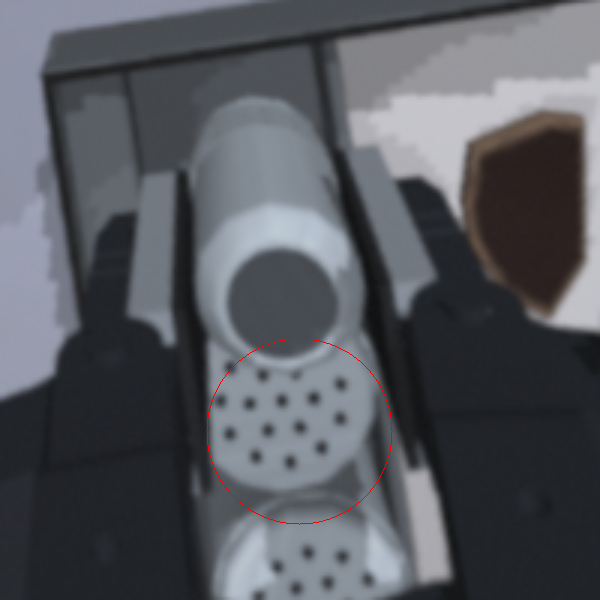

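apply_moves([
  [255,-0.002,-0.002,-0.004,0],
  [255,0,0,-0.006,0],
  [255,0,0,-0.003,0],
  [255,0,0,0,0],
  [255,0,0,0,0],
])

```text
clock: 23.27
tool_pos: [472.8, 199.0, 29.9]
tcp_rot: [[0.986, 0.155, 0.054], [0.153, -0.988, 0.03], [0.058, -0.021, -0.998]]
contact_force: [-0.1, 0.7, -0.2]
gripper_width: 23.2
```

apply_moves([
  [255,0,0.001,-0.005,0],
  [255,0,0,-0.005,0],
  [255,0,0,-0.004,0],
  [255,0,0,-0.003,0],
  [255,0,0,-0.001,0],
  [255,0,0,0,0],
])

```text
clock: 23.77
tool_pos: [473.1, 200.4, 10.4]
tcp_rot: [[0.986, 0.155, 0.055], [0.153, -0.988, 0.03], [0.059, -0.021, -0.998]]
contact_force: [-2.6, -1.1, 8.8]
gripper_width: 22.7
```

apply_moves([
  [140,0,0,0,0],
  [140,0,0,0,0],
  [140,0,0,0.005,0],
  [140,0,0,0.015,0],
  [120,0,0,0.02,0],
  [80,0,0,0.03,0],
  [80,0,0,0.03,0],
  [80,0,0,0.02,0],
])

```text
clock: 24.43
tool_pos: [469.5, 197.5, 131.6]
tcp_rot: [[0.987, 0.154, 0.047], [0.153, -0.988, 0.023], [0.05, -0.016, -0.999]]
contact_force: [0.2, 0.5, -0.4]
gripper_width: 58.8
```

apply_moves([
  [80,0,-0.02,0.03,0],
  [80,0,-0.02,0.03,0],
  [80,0,-0.02,0.03,0],
  [80,0,0,0,0],
])

```text
clock: 24.77
tool_pos: [470.2, 135.8, 231.7]
tcp_rot: [[0.986, 0.155, 0.054], [0.154, -0.988, 0.027], [0.057, -0.018, -0.998]]
contact_force: [1.5, 0.7, 0.9]
gripper_width: 58.5
```

```bash
python3 - <<'E'
from h import *
s,st=wrist();save(s,'w16.png');print(st['tool_pos'].round(1),st['tcp_rot'].round(3),st['gripper_width'],st['joints'].round(2))
P,ok=cloud(s)
np.savez('/tmp/w16.npz',P=P,ok=ok)
for c in tops(P,ok,40,53,60): print(c)
for z in range(40,190,15):
    q=P[ok&(P[...,2]>z)&(P[...,2]<z+15)&(P[...,0]>540)&(P[...,0]<760)]
    if len(q):print(z,len(q),q.min(0).round(),q.max(0).round(),np.median(q,0).round())
s=snapshot('side');save(s,'side16.png')
s=snapshot('scene');save(s,'scene16.png')
E
```

```text
[470.2 135.8 231.7] [[ 0.986  0.155  0.054]
 [ 0.154 -0.988  0.027]
 [ 0.057 -0.018 -0.998]] 58.489179804950474 [-0.84 -0.05  0.46  1.85  0.02  1.28 -0.23]
(array([662.6, 324.1]), 49.7, array([655.4, 321.3,  51.5]))
(array([590.9, 157.6]), 75.8, array([602.1, 156.3,  46.7]))
(array([472.6, 200.2]), 11.8, array([472.4, 200.3,  46. ]))
(array([477.9, 163.8]), 17.3, array([477.4, 164.5,  46.2]))
(array([483.9, 127.6]), 17.2, array([483.4, 128.7,  46.1]))
(array([491.,  92.]), 17.5, array([490.2,  93.4,  46.1]))
(array([349.2,  -8. ]), 25.0, array([354. ,   2.1,  46.8]))
40 4274 [566.  82.  40.] [712. 341.  55.] [643. 318.  51.]
55 1840 [565.  42.  55.] [703. 233.  70.] [613.  86.  67.]
70 1032 [564.  45.  70.] [682. 233.  85.] [599. 169.  78.]
85 911 [564.  81.  85.] [613. 234. 100.] [598. 166.  91.]
100 213 [563.  81. 100.] [608. 232. 115.] [593.  86. 107.]
115 180 [562.  81. 115.] [603. 232. 130.] [590.  85. 122.]
130 141 [561.  81. 130.] [596. 232. 145.] [586.  85. 137.]
145 7355 [558.  81. 145.] [613. 237. 160.] [585. 172. 159.]
160 2124 [557.  86. 160.] [611. 236. 172.] [574. 160. 162.]
```

View pics/w16.png

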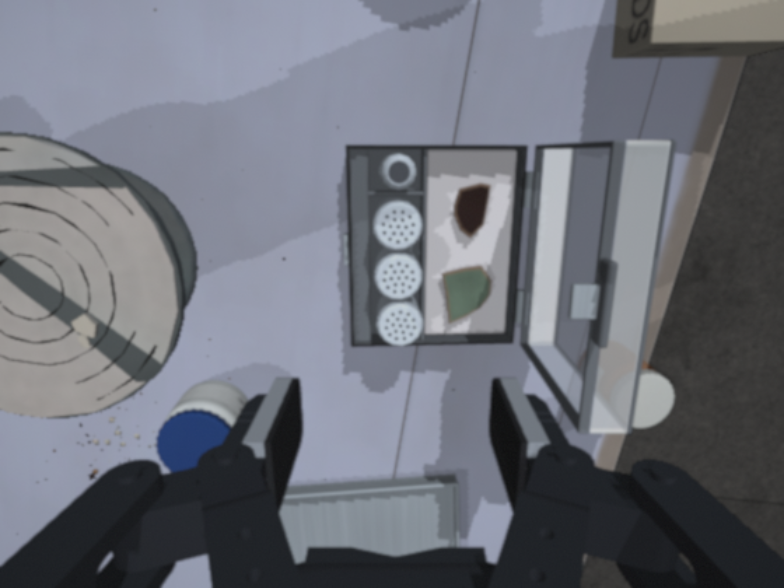

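View pics/side16.png

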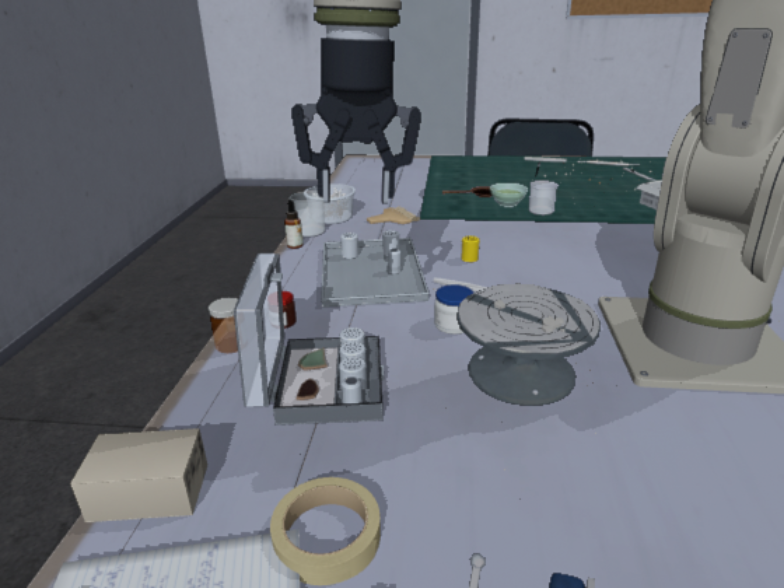

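All four canisters are placed, with the slim one at (472.6,200.2), within 1 mm of the bay centre. For the lid I'll close the jaws, turn 90° so the linkage runs along the hinge, and go over behind it. The lid's outer face is at about x=608 and its tab tops out at about 172.

apply_moves([
  [255,0.01,0.002,0.002,0.12],
  [255,0.013,0.002,0,0.12],
  [255,0.013,0.002,0,0.12],
  [255,0.013,0.002,0,0.12],
  [255,0.013,0.002,0,0.12],
  [255,0.013,0.002,0,0.12],
  [255,0.013,0.002,0,0.12],
  [255,0.013,0.002,0,0.12],
])

```text
clock: 25.58
tool_pos: [564.0, 162.2, 214.3]
tcp_rot: [[0.403, 0.915, -0.009], [0.914, -0.403, 0.04], [0.033, -0.024, -0.999]]
contact_force: [0.5, -0.0, 0.3]
gripper_width: -0.1
```

apply_moves([
  [255,0.013,0.002,0,0.12],
  [255,0.013,0.002,0,0.12],
  [255,0.013,0.002,0,0.12],
  [255,0.013,0.002,0,0.12],
  [255,0.013,0.002,0,0.1],
  [255,0.005,0.002,0,0],
  [255,0,0,0,0],
  [255,0,0,0,0],
])

```text
clock: 26.25
tool_pos: [631.6, 181.1, 195.3]
tcp_rot: [[-0.191, 0.98, -0.053], [0.981, 0.192, 0.016], [0.026, -0.049, -0.998]]
contact_force: [-0.5, 1.0, 0.4]
gripper_width: -0.0
```

```bash
python3 - <<'E'
from h import *
s,st=wrist();save(s,'w17.png');t=st['tool_pos'];R=st['tcp_rot']
print(t.round(1),R.round(3),'yaw',np.arctan2(R[1,0],R[0,0]),st['joints'].round(2))
h=np.array([577.8,157.2]);ax=np.array([.988,.154])
print('a,b',(t[:2]-h)@ax,(t[:2]-h)@[-.154,.988], 'tip a', ((t-19*R[:,2])[:2]-h)@ax)
P,ok=cloud(s)
A=(P[...,:2]-h)@ax;B=(P[...,:2]-h)@np.array([-.154,.988])
for z in range(60,180,10):
    m=ok&(P[...,2]>z)&(P[...,2]<z+10)&(abs(A)<80)&(abs(B)<80)
    if m.sum():print(z,m.sum(),'A',np.percentile(A[m],[1,50,99]).round(),'B',np.percentile(B[m],[1,99]).round())
for c in ('side','scene'):
    s=snapshot(c);save(s,c+'17.png');P,ok=cloud(s)
    A=(P[...,:2]-h)@ax;B=(P[...,:2]-h)@np.array([-.154,.988])
    for z in range(40,300,15):
        m=ok&(P[...,2]>z)&(P[...,2]<z+15)&(abs(A)<110)&(abs(B)<90)
        if m.sum():print(c,z,m.sum(),'A',np.percentile(A[m],[1,50,99]).round(),'B',np.percentile(B[m],[1,99]).round())
E
```

```text
[631.6 181.1 195.3] [[-0.191  0.98  -0.053]
 [ 0.981  0.192  0.016]
 [ 0.026 -0.049 -0.998]] yaw 1.7627854284771853 [-0.6   0.46  0.39  1.36 -0.2   1.4   1.55]
a,b 56.83912929626756 15.346580383506229 tip a 57.79082608387527
150 11834 A [-5.  8. 23.] B [-75.  75.]
160 3222 A [-18.  12.  23.] B [-73.  74.]
170 423 A [-6. -4. -2.] B [-20.  21.]
side 40 1001 A [-110.  -90.   97.] B [-89.  76.]
side 55 297 A [-1. 18. 97.] B [-90.  76.]
side 70 261 A [-1. 14. 89.] B [-89.  77.]
side 85 234 A [-2. 11. 27.] B [-77.  77.]
side 100 223 A [-3. 10. 26.] B [-77.  77.]
side 115 190 A [-3.  9. 25.] B [-76.  77.]
side 130 180 A [-4.  8. 25.] B [-78.  76.]
side 145 183 A [-5.  8. 24.] B [-76.  77.]
side 160 799 A [-17.   8.  23.] B [-76.  75.]
side 205 40 A [46. 58. 67.] B [ 7. 23.]
side 220 141 A [46. 53. 68.] B [ 8. 29.]
side 235 155 A [47. 54. 69.] B [ 8. 29.]
side 250 143 A [46. 51. 70.] B [-12.  46.]
side 265 243 A [45. 50. 70.] B [-25.  58.]
side 280 331 A [43. 50. 70.] B [-38.  68.]
side 295 428 A [43. 51. 78.] B [-44.  75.]
scene 40 637 A [-110.    1.   29.] B [-78.  74.]
scene 55 352 A [-2. 24. 53.] B [-82.  75.]
scene 70 345 A [-3. 23. 27.] B [-78.  74.]
scene 85 354 A [-3. 23. 27.] B [-77.  75.]
scene 100 360 A [-4. 22. 26.] B [-77.  75.]
scene 115 376 A [-6. 21. 25.] B [-78.  75.]
scene 130 348 A [-6. 20. 25.] B [-78.  75.]
scene 145 342 A [-19.   3.  23.] B [-77.  75.]
scene 160 95 A [-21.  -7.  17.] B [-26.  23.]
scene 205 29 A [44. 48. 64.] B [ 3. 25.]
scene 220 82 A [44. 48. 61.] B [ 1. 29.]
scene 235 87 A [44. 51. 64.] B [-0. 28.]
scene 250 150 A [42. 48. 71.] B [-20.  44.]
scene 265 235 A [42. 49. 74.] B [-32.  56.]
scene 280 260 A [40. 49. 71.] B [-46.  66.]
scene 295 348 A [40. 50. 72.] B [-48.  71.]
```

View pics/side17.png

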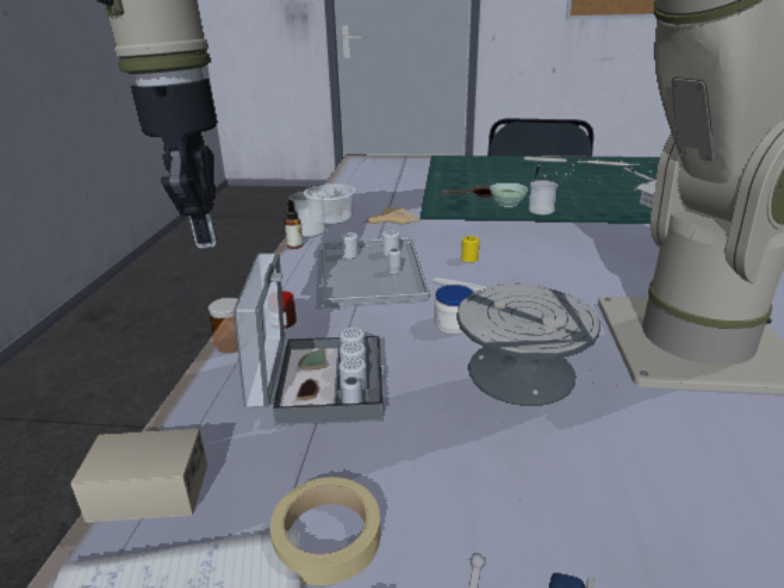

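apply_moves([
  [255,0,-0.004,-0.01,0],
  [255,0,0,-0.018,0],
  [255,0,0,-0.018,0],
  [255,0,0,-0.012,0],
  [255,0,0,0,0],
  [255,0,0,0,0],
])

```text
clock: 26.9
tool_pos: [630.3, 175.1, 137.1]
tcp_rot: [[-0.186, 0.981, -0.048], [0.982, 0.187, 0.018], [0.027, -0.044, -0.999]]
contact_force: [0.6, -0.6, -0.0]
gripper_width: -0.1
```

apply_moves([
  [255,0,-0.001,-0.01,0],
  [255,-0.006,-0.001,-0.003,0],
  [255,-0.008,-0.001,0,0],
  [255,-0.008,-0.001,0,0],
  [255,-0.008,-0.001,0,0],
  [255,-0.008,-0.001,0,0],
])

```text
clock: 27.4
tool_pos: [593.0, 168.3, 125.8]
tcp_rot: [[-0.185, 0.982, -0.04], [0.982, 0.186, 0.02], [0.027, -0.036, -0.999]]
contact_force: [2.6, -0.9, -0.2]
gripper_width: -0.1
```

```bash
cat > /tmp/lid.py <<'E'
from h import *
import sys
st=robot.state();t=st['tool_pos'];R=st['tcp_rot']
h=np.array([577.8,157.2]);ax=np.array([.988,.154])
tip=t-19*R[:,2]
print(st['clock'],t.round(1),R[:,2].round(3),'tip a %.1f b %.1f z %.1f'%((tip[:2]-h)@ax,(tip[:2]-h)@[-.154,.988],tip[2]),st['contact_force'].round(1))
s=snapshot('side');save(s,sys.argv[1]);P,ok=cloud(s)
A=(P[...,:2]-h)@ax;B=(P[...,:2]-h)@np.array([-.154,.988])
for lo,hi in ((70,78),(-78,-72)):
    m=ok&(B>lo)&(B<hi)&(P[...,2]>32)&(P[...,2]<185)&(A>-150)&(A<40)
    if m.sum()>5:
        a,z=A[m],P[...,2][m]-26
        # far point
        i=np.argsort(np.hypot(a,z))[-8:];print('far pt a,z',np.median(a[i]).round(),np.median(z[i]).round(),m.sum())
E
python3 /tmp/lid.py side18.png
```

```text
27.4 [593.  168.3 125.8] [-0.04   0.02  -0.999] tip a 17.4 b 8.2 z 144.8 [ 2.6 -0.9 -0.2]
far pt a,z 1.0 139.0 1335
far pt a,z -2.0 138.0 228
```

View pics/side18.png

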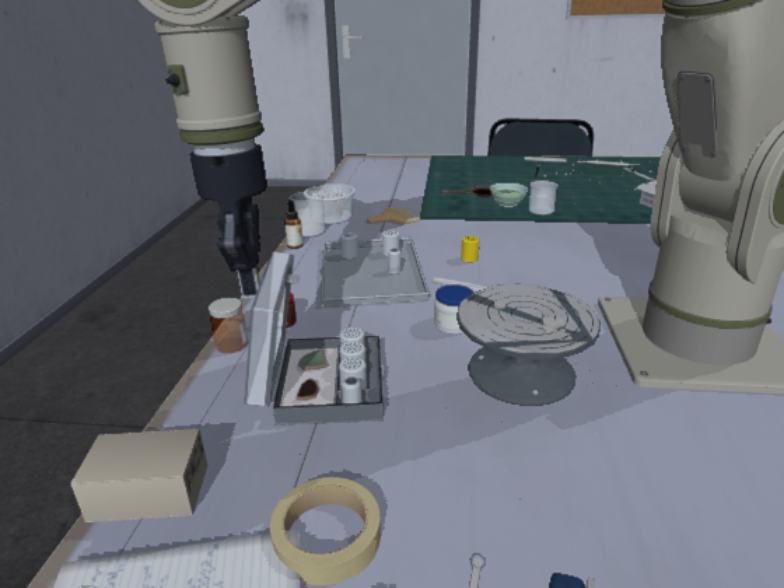

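apply_moves([
  [255,-0.01,-0.0015,-0.001,0],
  [255,-0.01,-0.0015,-0.001,0],
  [255,-0.01,-0.0015,-0.002,0],
  [255,-0.01,-0.0015,-0.003,0],
  [255,-0.01,-0.0015,-0.004,0],
  [255,-0.01,-0.0015,-0.005,0],
])

```text
clock: 27.95
tool_pos: [532.3, 159.2, 113.3]
tcp_rot: [[-0.185, 0.982, -0.031], [0.982, 0.185, 0.023], [0.029, -0.026, -0.999]]
contact_force: [1.7, -0.2, 0.0]
gripper_width: -0.2
```

```bash
python3 /tmp/lid.py side19.png
```

```text
27.95 [532.3 159.2 113.3] [-0.031  0.023 -0.999] tip a -44.1 b 8.5 z 132.2 [ 1.7 -0.2  0. ]
far pt a,z -68.0 120.0 1320
far pt a,z -72.0 117.0 53
```

View pics/side19.png

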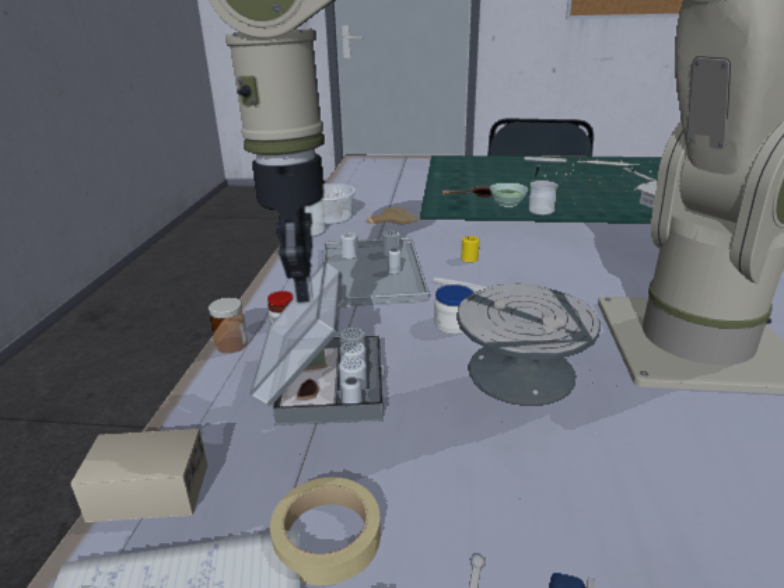

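apply_moves([
  [255,-0.009,-0.0015,-0.006,0],
  [255,-0.008,-0.0015,-0.007,0],
  [255,-0.008,-0.001,-0.008,0],
  [255,-0.007,-0.001,-0.008,0],
  [255,-0.006,-0.001,-0.008,0],
  [255,-0.005,-0.001,-0.008,0],
])

```text
clock: 28.5
tool_pos: [487.3, 152.7, 69.2]
tcp_rot: [[-0.185, 0.982, -0.028], [0.982, 0.186, 0.027], [0.031, -0.023, -0.999]]
contact_force: [-0.1, 0.5, 2.4]
gripper_width: -0.0
```

```bash
python3 /tmp/lid.py side20.png
```

```text
28.5 [487.3 152.7  69.2] [-0.028  0.027 -0.999] tip a -89.7 b 9.0 z 88.2 [-0.1  0.5  2.4]
far pt a,z -119.0 68.0 1293
far pt a,z -121.0 63.0 77
```

View pics/side20.png

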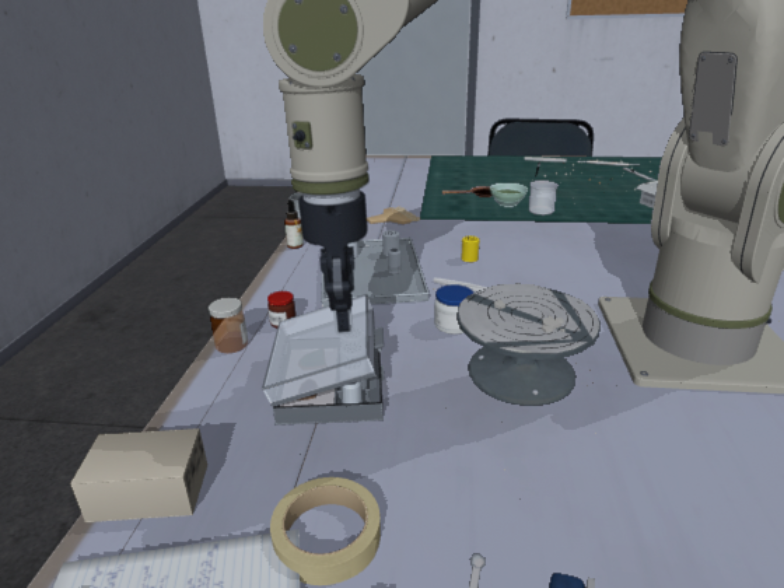

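apply_moves([
  [255,-0.004,-0.001,-0.008,0],
  [255,-0.004,-0.001,-0.008,0],
  [255,-0.003,0,-0.007,0],
  [255,-0.001,0,-0.005,0],
])

```text
clock: 28.88
tool_pos: [473.4, 150.5, 37.6]
tcp_rot: [[-0.185, 0.982, -0.029], [0.982, 0.186, 0.026], [0.031, -0.024, -0.999]]
contact_force: [-11.5, -6.0, 62.0]
gripper_width: 0.2
```

```bash
python3 /tmp/lid.py side21.png
```

```text
28.8833 [473.4 150.5  37.6] [-0.029  0.026 -0.999] tip a -103.7 b 8.8 z 56.6 [-11.5  -6.   62. ]
far pt a,z -133.0 31.0 1136
far pt a,z -130.0 32.0 83
```

Shut: the tip is at z 56.6, against the stop at 62 N. I'll back off now.

apply_moves([
  [255,0,0,0.004,0],
  [255,0,0,0.015,0],
  [255,0,0,0.03,0],
  [255,0,0,0.035,0],
  [255,0,0,0.035,0],
  [255,0,0,0.035,0],
  [255,-0.01,0,0.02,0],
  [255,0,0,0,0],
])

```text
clock: 29.6
tool_pos: [459.0, 148.0, 214.6]
tcp_rot: [[-0.184, 0.982, -0.038], [0.983, 0.185, 0.021], [0.028, -0.034, -0.999]]
contact_force: [-0.3, 1.0, 0.2]
gripper_width: -0.1
```

apply_moves([
  [255,-0.01,0,0.03,0],
  [255,-0.01,0,0.03,0],
  [255,0,0,0,0],
  [255,0,0,0,0],
])

```text
clock: 29.93
tool_pos: [438.0, 148.1, 274.6]
tcp_rot: [[-0.184, 0.982, -0.04], [0.983, 0.185, 0.02], [0.027, -0.035, -0.999]]
contact_force: [-0.8, -0.5, -1.1]
gripper_width: -0.1
```

```bash
python3 - <<'E'
from h import *
h=np.array([577.8,157.2]);ax=np.array([.988,.154]);bx=np.array([-.154,.988])
st=robot.state();print(st['clock'],st['tool_pos'].round(1),st['contact_force'].round(1))
for c in ['side','scene','wrist']:
    s=wrist()[0] if c=='wrist' else snapshot(c)
    save(s,c+'22.png');P,ok=cloud(s)
    A=(P[...,:2]-h)@ax;B=(P[...,:2]-h)@bx
    m=ok&(A>-128)&(A<-5)&(abs(B)<70)&(P[...,2]>50)&(P[...,2]<75)
    if m.sum()>50:
        G=np.c_[A[m],B[m],np.ones(m.sum())];co=np.linalg.lstsq(G,P[...,2][m],rcond=None)[0];print(c,'plane slope a',co[0].round(4),'z at hinge',co[2].round(1),m.sum())
    for x in tops(P,ok,40,53,25):
        if x[1]<19 and x[0][0]>300 and x[0][0]<700: print(c,x)
E
```

```text
29.9333 [438.  148.1 274.6] [-0.8 -0.5 -1.1]
side plane slope a 0.0012 z at hinge 57.7 2958
side (array([ 682.4, -315.2]), 16.2, array([ 679.6, -307. ,   45.7]))
side (array([ 479. , -286.9]), 17.5, array([ 478.3, -283.3,   46.7]))
side (array([ 560.9, -271. ]), 18.4, array([ 559.4, -266.7,   46.6]))
side (array([ 321.7, -273.7]), 17.1, array([ 322.3, -269.6,   44.7]))
side (array([ 464.2, -200.1]), 11.3, array([ 462.8, -198.5,   46.1]))
scene plane slope a -0.0004 z at hinge 53.5 1467
scene (array([ 680.6, -319.9]), 16.6, array([ 670.2, -321.5,   47.2]))
scene (array([ 557. , -272.6]), 17.3, array([ 554.6, -274. ,   43.6]))
scene (array([ 640.4, -509.1]), 18.7, array([ 640.7, -507.8,   46.3]))
scene (array([ 628.6, -488.8]), 13.3, array([ 627.5, -489.5,   48.6]))
scene (array([ 460.5, -205.6]), 11.5, array([ 457.9, -206.1,   43.5]))
scene (array([ 477.2, -288.9]), 18.2, array([ 474. , -290.5,   43.7]))
scene (array([ 320.8, -275.6]), 17.7, array([ 319.5, -276.7,   42.1]))
wrist plane slope a -0.0009 z at hinge 54.3 10674
wrist (array([608. , 364.7]), 6.3, array([607.3, 366.3,  45.9]))
```

View pics/side22.png

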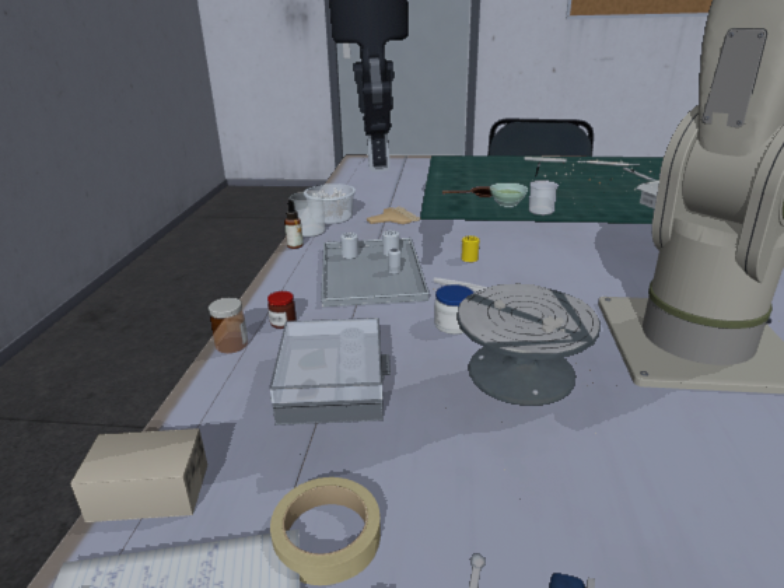

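View pics/scene22.png

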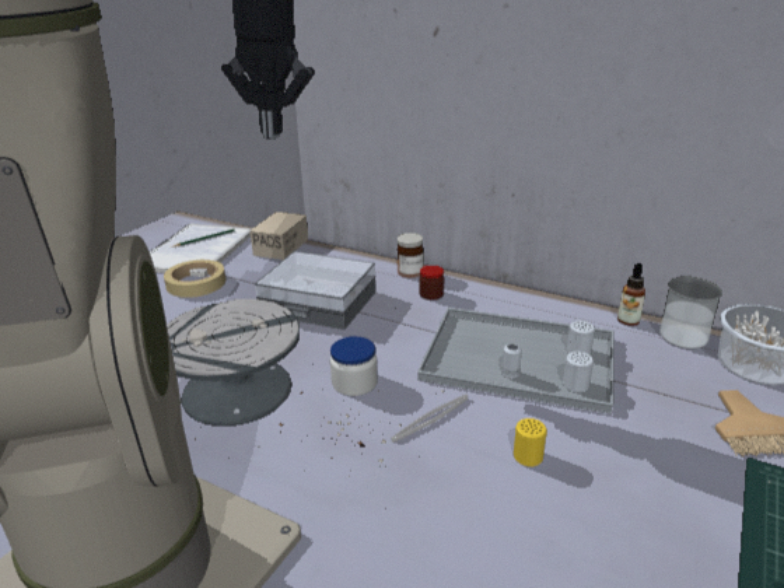

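The lid is shut: all three cameras measure its top within 0.0015 rad of level. The spares stand on the tray and the robot is clear of everything, so I'll hand in.

```bash
python3 -c "
from h import *
print(robot.job_done(), robot.state()['clock'])"
```

```text
the job is handed in; nothing more can be done
the job is handed in; nothing more can be done
```

I added two wide canisters to the long bay and stood one slim canister in the short bay. Then I swung the lid shut from behind and handed the job in at about 30 s.

**Last checks:**
- **Canisters in the case:** just before closing, the added wide ones were at about (484,127.5) and (478,164), with the first one undisturbed at about (491,92). The slim one was within 1 mm of the short bay's centre. All four stood at the same height. After closing I could only see them faintly through the lid.
- **Lid:** all three cameras measured the top level to within 0.0015 rad. It moved slowly throughout.
- **Everything else:** two wide canisters and one slim still stand on the tray. The red jar showed no visible movement in the final picture. The sherds lay where they started when last seen clearly, before the lid closed.

**What failed or disagreed:**
- **First grasp:** it closed on nothing because the fingertips sit about 30 mm further back than the stated 11 mm. All three cameras agreed on this, so I corrected for it.
- **Closing force:** the wrist force reached 62 N when the fingertips pressed the lid onto its stop, under the 120 N limit.
- **Tool tilt:** the tool drifted to about 0.06 rad of tilt over the run, but the placings came out fine.

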